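Tip the tilting pan into the catch tray and cover it

TASK

Bring the empty catch tray under the pouring lip of the tilting pan, then lift the pan's rear handle bar to tip the pan to 60 degrees (never steeper than 70) and hold it there a second so that both potatoes roll out into the tray. Bring the pan back fully level and lay the flat lid squarely on its mouth, leaving the tray with both potatoes flat on the table and every other thing where it was.

Things in the scene. Friction and masses are not known exactly. Their poses are not given: they have to be found in the camera images.
- stand: Fixed stand of the tilting pan: foot plate (176 mm along own x, own y -30 to +100 mm, 16 mm high), two upright cheeks at own x = -80 and +80 mm (own y -22 to +58, 160 mm high). Origin on the table below the pivot line, which runs along own x 150 mm up. Pan pours to own -y. Angle scale on the robot-side cheek: ticks each 20 degrees, pointer down = level, long tick = 60.
- pan (a joint): Tilt of the steel pan in rad: 0 = level, at its stop; grows as the handle bar is lifted and the pan tips to the stand's -y (turn about stand +x); 1.047 = 60 degrees; end stop 1.45. Stiff hinge, stays where left: 4 to 8 N at the bar. Level, from the pivot line: floor 35 mm below, rim top 23 mm above. The pouring wall rises at only 38 degrees, so potatoes stay in until about 40 degrees.
- pan_bar (a point): Middle of the pan's handle bar, moving with the pan: round bar 12 mm thick, 110 mm long along the stand's x, an arm at each end (100 mm clear between). Level it is 135 mm to the stand's +y of the pivot line and 35 mm above it (185 mm over the table), 62 mm clear of the pan's rear wall. Pinch it from above; it turns between the pads as the pan tips. Axes: the pan's (level: the stand's).
- pan_lip (a point): Middle of the pouring edge (124 mm wide along the stand's x), moving with the pan. Level: 102 mm to the stand's -y of the pivot line, 169 mm over the table. At 60 degrees: 67 mm to -y, 71 mm over the table.
- pan_mouth (a point): Centre of the pan's mouth in the plane of its rim top, where the lid's underside lies; level: 15 mm to the stand's -y of the pivot line, 173 mm over the table. Mouth 124 mm along x, 175 mm along y. Axes: the pan's.
- tray_spot (a point): Point on the table, 115 mm to the stand's -y of the pivot line: a tray centred here with its x along the stand's x stands right under the lip, 5 mm clear of the foot plate, and the pan tips clear over it. Axes: the stand's.
- tray: Loose empty open steel catch tray: 200 mm along own x, 160 mm along own y, walls 3 mm thick, rim 48 mm high, 0.4 kg (varies). Origin at the centre of its underside (without handle). Slides on the table. A straight stub handle sticks out from its -x end towards the robot: own x from -102 to -198 mm at own y = 0, 14 mm wide, its centre 43 mm up, 10 mm high; pinch it from above near x = -160 mm.
- lid: Loose flat stainless pan lid, 159 mm along own x, 177 mm along own y, plate 13 mm high, flat below, 0.3 kg. Origin at the centre of its underside. At the middle a bent rod grip runs along own y: top bar 48 mm long, 8 mm thick, 26 to 34 mm above the underside, open below. On the pan's mouth its own y goes along the stand's y, either way round.
- potato_a: Small new potato, 36 mm thick and 37 mm long, 30 g, lying loose in the pan. Origin at its centre.
- potato_b: The other small new potato, same size, also in the pan. Origin at its centre.
- ramekin_1: Bystander: small stainless sauce cup, 65 mm wide, 37 mm high, standing on the table. Origin at the centre of its underside.
- timer: Bystander: white wind-up timer, 66 mm wide, 53 mm high. Origin at the centre of its underside.
- portion_scoop: Bystander: portion scoop with a green handle, 212 mm long along own y, 55 mm wide, 31 mm high, lying. Origin at the centre of its underside.
- stone: Bystander: sharpening stone 50 x 150 mm, 26 mm high, lying, long along own y. Origin at the centre of its underside.

How it is judged:
By the outcome, as a careful person would: the job done as asked, in the order asked, and still so for the second after the job is handed in, with the robot touching nothing.
It also fails if it takes over 72 s, if anything falls off the work surface, if the arm or the gripper's body presses on something with over 40 N, if the wrist force passes 120 N, or if a joint passes its speed limit or range.

ROBOT

A 6-joint arm with a two-finger parallel gripper is mounted at the origin on a cart in front of the work surface, level with it; the furniture and walls round the work are solid. World frame = base frame: x ahead of the robot, y to its left, z up, the work surface at z = 0. Lengths are in m, angles in rad, forces in N, time in s.
With the tool pointing down it reaches from about 0.3 to 0.775 m from the base axis. Payload 14.6 kg.
Tool frame: the origin (TCP) lies on the centre line of the jaws, within the pads' length; the fingertips stand ctrl.tcp_to_tips ahead of it and the grasp point (between the pads) lies 2 mm behind it (ctrl.tcp_to_tips is the distance from the TCP to the fingertips, in m); z points along the fingers, y is the line along which they close (so a half turn about z gives the same grasp; the last joint's range is limited). The gripper opens to 94 mm and grips with 3 to 60 N. Pads are 16 mm wide; open, the fingers measure 119 mm over their backs; the gripper's body (75 mm by 177 mm) begins 78 mm behind the grasp point.
Start: joints at [-1.416, 0.3, 1.521, -0, 1.321, -0.067], TCP at [0.121, -0.537, 0.222] pointing down, gripper open.
Joint ranges: [-3.03, 3.03], [-0.79, 2.21], [0.23, 2.52], [-1.04, 4.18], [0, 3.07], [-2.55, 2.55]. Speed limits (rad/s): [2.22, 2.22, 2.57, 3.14, 3.14, 3.14].

INTERFACE

Orientations are given as [roll, pitch, yaw] about the fixed x, y, z axes, in that order (R = Rz(yaw) Ry(pitch) Rx(roll)).
In Python, from station import telemetry, viewer, hand_in, ctrl gives the robot as it stands.
- The arm moves only by the tool step_arm, never from a script. Its argument "plan" is a list of rows, each an object of numbers: "dx", "dy", "dz": the shift along the tool's x, y, z scaled (see below); "rx", "ry", "rz": the turn, a rotation vector about the tool's x, y, z scaled (see below); "claw": the closure, from 0 (fully open) to 1 (shut). In form: [{"dx": .., "dy": .., "dz": .., "rx": .., "ry": .., "rz": .., "claw": ..}, ...]. A call has 1 to 10 rows; each row shifts and turns the commanded pose from where the row before left it, along the tool's axes as they then stand; what a row does not reach is not made up. The controller multiplies each number of a shift by 0.1 m and each number of a turn by 90 degrees. A row lasts 1/10 s, in which the tool goes at most 50 mm and 8.59 degrees, less where a joint would pass 70% of its speed; a pose out of reach is approached as far as the arm can. A call with a number of a shift or a turn outside -1 to 1 is refused whole. A call with a gripper value outside its range is refused whole. The fingers move at their own pace and stop on an object; "grip_force" is the grip in N (left out, the last holds). Time passes only in rows, so rows that do not move let the fingers close. It gives the time, the measured TCP pose, the force, the opening and the grip force at its end, in the units of the state.
- telemetry.get_obs(): the state, without advancing time (a new reading comes with each control period).
- viewer.camera(name): name is "scene" or "top" or "wrist"; returns a dict with "img" (480x640x3 uint8, red, green, blue), "z_map" (480x640 float32, m along the optical axis (not along the pixel's ray), 0 where there is no reading), "fx", "fy", "cx", "cy" (pixels), "dist" ([k1, k2, p1, p2, k3] as OpenCV has them; the pictures are not rectified), "R" (3x3) and "t" (3): a world point X has camera coordinates R X + t; the wrist camera has in their place "tool_from_camera" (4x4, takes a point from camera to tool coordinates, whose origin is the TCP and whose axes are the flange's). Camera axes: x right, y down, z forward; pixel columns grow to the right and rows downward; lengths in m; the calibration is good to about 2 mm. A picture is of the moment at which its call begins: read the wrist's pose just before it.
- hand_in(): hands the job in; it is judged then, once.
Trained networks look in a picture, given as the dict that the camera call returned (one of the last four; its "shot" number tells which), for a name from the list of things; names that differ only in an ending like _2 or _b are one class to them, and where a whole thing is asked for, a point or a joint stands for the part that bears it (a point fixed in the world has none). Each returns a list of dicts, best first, with "score" (0 to 1); they miss things now and then, are a little off and sometimes report something else, mostly with a low value. They report only what shows in the picture. A call takes as long as a camera call.
- viewer.recognise(target, picture): "rect" ([left, top, right, bottom] in pixels, round what is visible of it).
The state is a dict: "time_s": time; "qpos": joint angles; "joint_vel": joint speeds; "tau": joint torques, N m; "ee_pos": TCP position; "eef_rot": TCP orientation; "force": force on the tool from outside, world axes, zero at the start; "moment": the same for the moment, N m; "grip_width": finger opening in m; "grip_force": force on a finger pad.
Only numpy, scipy, OpenCV 4.12 (cv2) and the standard library are available. Lean on these libraries where they do the work, as an engineer would, in place of code of your own. Each camera call takes 0.05 s, during which the arm holds its last target. There are 200 camera calls.

## Working session

There is one attempt and no reset: what is moved stays moved. The work goes in short steps, Python scripts to look and compute and a tool call to move; the robot and the scene stay as the last step left them, time stands still between calls to the robot, and variables do not carry over. Pictures are saved under pics/ and viewed, at most 10 in all, crops included, and the job is handed in when it is done.

Besides the shell and the picture viewer there is one more tool, called after ">>>" in YAML: its name, and indented under it one key for each argument. step_arm: Moves the arm, as the interface text tells. Shifts and turns lie within -1 to 1; 1 stands for 0.1 m of shift or 90 degrees of turn. Its arguments: {"type":"object","properties":{"plan":{"type":"array"},"grip_force":{"type":"number"}},"required":["plan"]}

```bash
ls; mkdir -p pics; cat > h.py <<'E'
import numpy as np, cv2
from station import telemetry, viewer, ctrl
def cloud(c):
    h,w=c["z_map"].shape
    u,v=np.meshgrid(np.arange(w),np.arange(h))
    K=np.array([[c["fx"],0,c["cx"]],[0,c["fy"],c["cy"]],[0,0,1]])
    p=cv2.undistortPoints(np.stack([u,v],-1).reshape(-1,1,2).astype(np.float64),K,np.array(c["dist"],float)).reshape(h,w,2)
    z=c["z_map"]
    P=np.dstack([p[...,0]*z,p[...,1]*z,z])
    R=np.array(c["R"]);t=np.array(c["t"])
    W=(P-t)@R
    W[z<=0]=np.nan
    return W
def save(c,n): cv2.imwrite("pics/"+n,c["img"][...,::-1])
E
python3 - <<'E'
from h import *
print(ctrl.tcp_to_tips, {k:telemetry.get_obs()[k] for k in("time_s","ee_pos","eef_rot","grip_width")})
cs={}
for n in("top","scene"):
    c=viewer.camera(n); save(c,n+"0.png"); W=cloud(c); np.savez(n+"0.npz",W=W,img=c["img"])
    print(n,c["fx"],-np.array(c["R"]).T@np.array(c["t"]))
    for o in("stand","pan","pan_bar","tray","lid","potato_a","ramekin_1","timer","portion_scoop","stone"):
        for d in viewer.recognise(o,c)[:2]:
            r=d["rect"];m=W[int((r[1]+r[3])/2),int((r[0]+r[2])/2)]
            print(o,round(d["score"],2),np.round(r),np.round(m,3))
E
```

```text
pics
0.017 {'time_s': 0.0, 'ee_pos': array([ 0.12094558, -0.53629319,  0.22187885]), 'eef_rot': array([-3.14044216e+00, -5.41393782e-05,  2.21825782e-01]), 'grip_width': 0.09393768048387346}
top 548.9682825808485 [0.28203036 0.00625217 1.43160255]
stand 0.62 [216. 137. 320. 228.] [0.646 0.105 0.114]
stand 0.29 [328. 287. 349. 314.] [ 0.361 -0.074  0.053]
pan 0.77 [215. 144. 324. 219.] [0.648 0.103 0.115]
pan 0.51 [261. 186. 273. 201.] [0.609 0.107 0.148]
pan_bar 0.96 [216. 144. 323. 218.] [0.65  0.103 0.116]
tray 0.97 [354. 172. 426. 288.] [ 0.55  -0.211  0.004]
tray 0.7 [177. 163. 234. 181.] [0.695 0.279 0.034]
lid 0.89 [202. 231. 277. 313.] [0.432 0.181 0.012]
lid 0.41 [379. 302. 460. 327.] [ 0.329 -0.283  0.026]
potato_a 0.72 [253. 165. 269. 177.] [0.664 0.121 0.146]
potato_a 0.57 [261. 186. 274. 203.] [0.607 0.104 0.147]
ramekin_1 0.97 [282. 286. 310. 309.] [0.369 0.035 0.007]
timer 0.67 [325. 288. 348. 312.] [ 0.36  -0.068  0.059]
timer 0.5 [218. 138. 320. 228.] [0.644 0.103 0.112]
portion_scoop 0.84 [378. 302. 461. 327.] [ 0.329 -0.283  0.026]
stone 0.67 [178. 162. 236. 183.] [0.696 0.275 0.023]
scene 565.8369348868725 [-0.34630441  0.49045304  0.59866794]
stand 0.61 [174. 186. 311. 313.] [0.577 0.136 0.121]
pan 0.61 [179. 187. 312. 250.] [0.71  0.072 0.124]
pan_bar 0.62 [176. 191. 310. 253.] [0.711 0.077 0.115]
lid 0.57 [190. 311. 315. 385.] [0.42  0.192 0.011]
ramekin_1 0.89 [325. 317. 359. 348.] [0.39  0.026 0.001]
timer 0.62 [378. 310. 408. 330.] [ 0.342 -0.054  0.026]
portion_scoop 0.49 [126. 269. 198. 303.] [0.691 0.274 0.027]
stone 0.59 [126. 271. 196. 304.] [0.679 0.277 0.029]
stone 0.53 [176. 188. 309. 314.] [0.575 0.137 0.12 ]
```

```bash
python3 - <<'E'
import cv2
i=cv2.imread("pics/top0.png")[120:350,150:480]
cv2.imwrite("pics/top0c.png",cv2.resize(i,None,fx=2.4,fy=2.4,interpolation=cv2.INTER_CUBIC))
E
```

```text
(no output)
```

View pics/top0c.png

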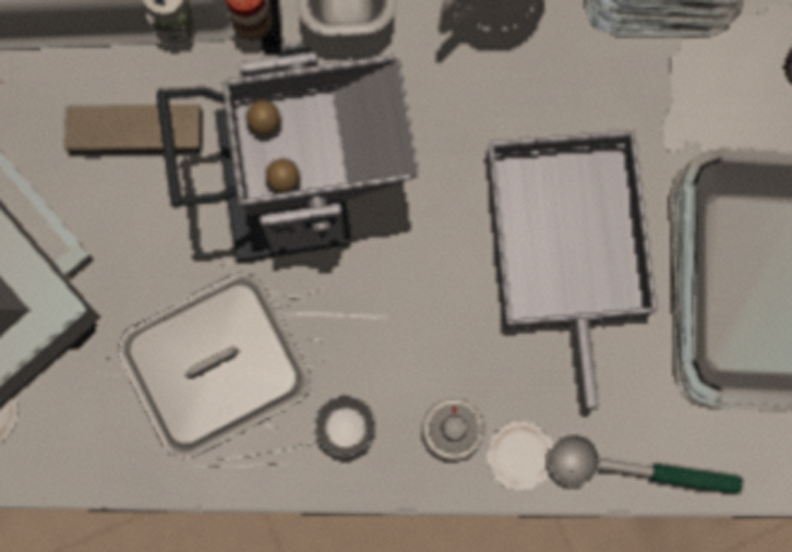

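View pics/scene0.png

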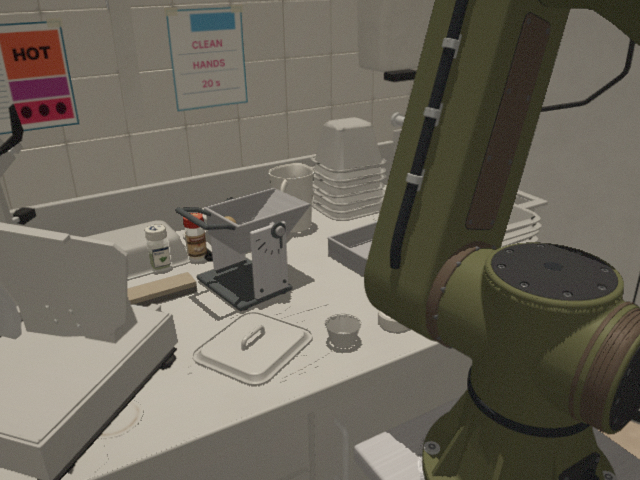

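The top crop shows the stand upper left with its bar to world +y over the stone's end. The tray is right of centre with its handle towards the robot, and the lid is lower left with its grip running left-right. Both potatoes sit in the pan at crop (263,118) and (282,175). The scene image shows a solid white machine at left. Next I fit the poses.

```bash
python3 - <<'E'
from h import *
W=np.load("top0.npz")["W"]
def sel(x0,x1,y0,y1,z0,z1):
    X=W.reshape(-1,3); m=(X[:,0]>x0)&(X[:,0]<x1)&(X[:,1]>y0)&(X[:,1]<y1)&(X[:,2]>z0)&(X[:,2]<z1)
    return X[m]
def rect(n,P):
    r=cv2.minAreaRect((P[:,:2]*1000).astype(np.float32)); print(n,len(P),"c",np.round(r[0],1),"size",np.round(r[1],1),"ang",round(r[2],2),"z",np.round(np.median(P[:,2]),4))
    return r
rect("table",sel(.4,.5,0,.1,-.02,.02))
rect("tray rim",sel(.44,.68,-.31,-.11,.042,.056))
rect("tray floor",sel(.44,.68,-.31,-.11,.0005,.012))
rect("tray handle",sel(.33,.438,-.3,-.18,.04,.056))
rect("lid plate",sel(.32,.55,.06,.3,.008,.018))
rect("lid grip",sel(.4,.47,.14,.23,.024,.045))
rect("foot",sel(.5,.75,-.0,.3,.012,.02))
rect("rim+walls",sel(.53,.75,-.03,.19,.163,.18))
P=sel(.5,.8,.2,.3,.178,.2);rect("bar?",P)
P=sel(.5,.8,.19,.3,.15,.2);
Q=P[P[:,1]>.225]
print(np.round(P[::max(1,len(P)//40)],3).tolist())
P=sel(.3,.6,.2,.45,.1,.6); 
print("tall left", len(P), P.min(0) if len(P) else "", P[P[:,1].argmin()] if len(P) else "")
E
```

```text
table 1434 c [449.9  50. ] size [100.   99.9] ang 89.85 z 0.0003
tray rim 623 c [ 560.5 -208.5] size [195.5 238.6] ang 89.82 z 0.0483
tray floor 4161 c [ 560. -210.] size [200. 240.] ang 89.98 z 0.0038
tray handle 108 c [ 412.2 -218.9] size [48.8 14.3] ang 5.55 z 0.048
lid plate 2725 c [435.9 173.8] size [224.1 221.6] ang 3.49 z 0.0129
lid grip 72 c [434.5 181.9] size [ 8.2 57.1] ang 29.04 z 0.0329
foot 600 c [631.6 162.5] size [251.1 186.9] ang 30.82 z 0.0157
rim+walls 940 c [649.1  79. ] size [187.5 207.8] ang 7.19 z 0.1709
bar? 274 c [629.  213.1] size [122.3  25. ] ang 0.4 z 0.1897
[[0.689, 0.211, 0.183], [0.689, 0.195, 0.183], [0.684, 0.215, 0.189], [0.686, 0.199, 0.184], [0.681, 0.219, 0.19], [0.682, 0.203, 0.189], [0.679, 0.224, 0.188], [0.681, 0.208, 0.185], [0.682, 0.192, 0.181], [0.678, 0.215, 0.185], [0.673, 0.223, 0.192], [0.67, 0.218, 0.196], [0.67, 0.215, 0.186], [0.664, 0.221, 0.192], [0.662, 0.216, 0.189], [0.657, 0.223, 0.188], [0.655, 0.22, 0.189], [0.651, 0.215, 0.192], [0.649, 0.21, 0.192], [0.645, 0.218, 0.189], [0.642, 0.212, 0.191], [0.638, 0.22, 0.188], [0.636, 0.215, 0.187], [0.632, 0.209, 0.193], [0.628, 0.217, 0.19], [0.626, 0.212, 0.187], [0.622, 0.207, 0.193], [0.619, 0.217, 0.188], [0.615, 0.211, 0.192], [0.614, 0.207, 0.189], [0.608, 0.213, 0.192], [0.607, 0.209, 0.188], [0.604, 0.204, 0.189], [0.602, 0.202, 0.188], [0.596, 0.208, 0.191], [0.594, 0.203, 0.191], [0.59, 0.211, 0.188], [0.587, 0.205, 0.192], [0.585, 0.201, 0.187], [0.581, 0.198, 0.194], [0.576, 0.204, 0.194], [0.575, 0.205, 0.191], [0.572, 0.207, 0.194], [0.574, 0.192, 0.184], [0.571, 0.194, 0.187], [0.57, 0.194, 0.183]]
tall left 2607 [0.30013396 0.2001617  0.10003731] [0.56833652 0.2001617  0.18855997]
```

```bash
cat > fit.py <<'E'
from h import *
from scipy.optimize import least_squares
def sel(W,x0,x1,y0,y1,z0,z1):
    X=W.reshape(-1,3); m=(X[:,0]>x0)&(X[:,0]<x1)&(X[:,1]>y0)&(X[:,1]<y1)&(X[:,2]>z0)&(X[:,2]<z1)
    return X[m]
def loc(p,P):
    c,s=np.cos(p[2]),np.sin(p[2]); d=P[:,:2]-p[:2]
    return np.c_[c*d[:,0]+s*d[:,1],-s*d[:,0]+c*d[:,1]]
def sdf(q,cx,cy,a,b):
    d=np.abs(q-[cx,cy])-[a,b]
    return np.linalg.norm(np.maximum(d,0),axis=1)+np.minimum(d.max(1),0)
def fitrect(P,p0,a,b,cx=0,cy=0):
    r=least_squares(lambda p:sdf(loc(p,P),cx,cy,a,b),p0,loss="soft_l1",f_scale=.002)
    e=np.abs(r.fun); return r.x,np.median(e),(e<.004).mean()
def tray(W,p0):
    P=sel(W,p0[0]-.13,p0[0]+.13,p0[1]-.12,p0[1]+.12,.042,.056)
    P=P[np.abs(sdf(loc(p0,P),0,0,.0985,.0785))<.03]
    return fitrect(P,p0,.0985,.0785)
def lid(W,p0,z=0.):
    P=sel(W,p0[0]-.13,p0[0]+.13,p0[1]-.13,p0[1]+.13,z+.007,z+.02)
    P=P[np.linalg.norm(P[:,:2]-p0[:2],axis=1)<.13]
    r=cv2.minAreaRect((P[:,:2]*1000).astype(np.float32))
    g=sel(W,p0[0]-.04,p0[0]+.04,p0[1]-.04,p0[1]+.04,z+.023,z+.045)
    return r,(g[:,:2].max(0)+g[:,:2].min(0))/2,cv2.fitLine(g[:,:2].astype(np.float32),cv2.DIST_HUBER,0,.01,.01)[:2].ravel()
E
python3 - <<'E'
from fit import *
for n in("top","scene"):
    W=np.load(n+"0.npz")["W"]; print(n)
    print("tray",tray(W,np.array([.55,-.211,.1])))
    print("handle",sel(W,.35,.435,-.25,-.19,.04,.056).mean(0) if len(sel(W,.35,.435,-.25,-.19,.04,.056)) else None)
    try: print("lid",lid(W,np.array([.434,.182])))
    except Exception as e: print(e)
    P=sel(W,.54,.74,-.03,.18,.166,.178)
    for h in (.062,.064): print("pan",len(P),fitrect(P,np.array([.64,.09,.12]),h,.0885,0,-.015))
    P=sel(W,.585,.67,.19,.235,.183,.2)
    l=cv2.fitLine(P[:,:2].astype(np.float32),cv2.DIST_HUBER,0,.01,.01).ravel();print("bar",len(P),l,np.arctan(l[1]/l[0]))
    P=sel(W,.53,.75,0,.18,.150,.164); P=P[np.abs(P[:,0]-.56)<.03]; print("cheek",len(P),P.mean(0) if len(P) else "")
W=np.load("top0.npz")["W"]
P=sel(W,.25,.6,.22,.6,.03,.6)
for z in(.03,.06,.1,.2,.3):
  Q=P[P[:,2]>z]; Q=Q[(Q[:,0]<.54)]; 
  if len(Q): print(z,len(Q),Q[Q[:,1].argmin()],Q.max(0))
E
```

```text
top
tray (array([ 0.55849607, -0.20394307,  0.09738492]), np.float64(0.002554014864778978), np.float64(0.6216216216216216))
handle [ 0.41100758 -0.21858193  0.04818721]
lid (((425.4541015625, 179.7659912109375), (230.27731323242188, 247.22607421875), 44.86151123046875), array([0.43376072, 0.18363261]), array([ 0.44486937, -0.8955955 ], dtype=float32))
pan 762 (array([0.64882463, 0.0828279 , 0.17167586]), np.float64(0.0022334901790109774), np.float64(0.7375328083989501))
pan 762 (array([0.6487802 , 0.08279839, 0.1731563 ]), np.float64(0.0029867200457225664), np.float64(0.6246719160104987))
bar 185 [0.9840243  0.17803428 0.6270119  0.21183676] 0.17898846
cheek 251 [0.56962072 0.08061682 0.15820465]
scene
tray (array([ 0.57799497, -0.20130208,  0.1016585 ]), np.float64(0.0010392621134847624), np.float64(0.9691358024691358))
handle None
lid (((449.8287658691406, 176.98422241210938), (182.79409790039062, 187.18821716308594), 28.9941349029541), array([0.43017468, 0.18406164]), array([ 0.44780073, -0.8941334 ], dtype=float32))
pan 904 (array([0.64623916, 0.08311037, 0.16903703]), np.float64(0.0018388757093242211), np.float64(0.831858407079646))
pan 904 (array([0.64628528, 0.08322223, 0.1675527 ]), np.float64(0.0026898816486098515), np.float64(0.7345132743362832))
bar 156 [0.9851127  0.17190975 0.6347178  0.218171  ] 0.17276795
cheek 515 [0.57014856 0.09535254 0.15739895]
0.03 11277 [0.47927147 0.30376736 0.04824117] [0.53999629 0.59995219 0.33280972]
0.06 10937 [0.47976045 0.30599754 0.06207019] [0.53999629 0.59995219 0.33280972]
0.1 7319 [0.47719324 0.36561775 0.10596538] [0.53992286 0.59995219 0.33280972]
0.2 5005 [0.45983167 0.38506277 0.20298225] [0.53992286 0.59995219 0.33280972]
0.3 1721 [0.2875945  0.3907602  0.30645201] [0.52820884 0.59995219 0.33280972]
```

>>> step_arm:
  plan:
    - {"dx":0.34,"dy":-0.247,"claw":0.4}
    - {"dx":0.34,"dy":-0.247,"claw":0.4}
    - {"dx":0.34,"dy":-0.247,"claw":0.4}
    - {"dx":0.34,"dy":-0.247,"claw":0.4}
    - {"dx":0.34,"dy":-0.247,"claw":0.4}
    - {"dx":0.34,"dy":-0.247,"claw":0.4}
    - {"dx":0.34,"dy":-0.247,"claw":0.4}
    - {"dx":0.34,"dy":-0.247,"claw":0.4}
    - {"dx":0.34,"dy":-0.247,"claw":0.4}
    - {"dx":0.34,"dy":-0.247,"rz":0.08,"claw":0.4}
  grip_force: 30

```text
$.plan[0]: bad value
```

```bash
cat > go.py <<'E'
import sys
from h import *
o=telemetry.get_obs()
from scipy.spatial.transform import Rotation as R
r=R.from_euler("xyz",o["eef_rot"])
print(round(o["time_s"],2),np.round(o["ee_pos"],4),np.round(o["eef_rot"],4),"f",np.round(o["force"],1),"w",round(o["grip_width"],4),o["grip_force"])
if len(sys.argv)>4:
    t=np.array([float(a) for a in sys.argv[1:5]])
    d=r.inv().apply(t[:3]-o["ee_pos"])/.1
    rv=(r.inv()*R.from_euler("xyz",[np.pi,0,t[3]])).as_rotvec()/(np.pi/2)
    print("shift",np.round(d,3),"turn",np.round(rv,3))
E
python3 go.py .3993 -.2197 .041 .098
```

```text
1.1 [ 0.121  -0.5365  0.2224] [-3.1416  0.      0.2218] f [0.1 0.1 0.5] w 0.0942 0.0
shift [ 3.412 -2.478  1.814] turn [-0.     0.     0.079]
```

>>> step_arm:
  plan:
    - {"dx":0.34,"dy":-0.247,"dz":0,"rx":0,"ry":0,"rz":0,"claw":0.4}
    - {"dx":0.34,"dy":-0.247,"dz":0,"rx":0,"ry":0,"rz":0,"claw":0.4}
    - {"dx":0.34,"dy":-0.247,"dz":0,"rx":0,"ry":0,"rz":0,"claw":0.4}
    - {"dx":0.34,"dy":-0.247,"dz":0,"rx":0,"ry":0,"rz":0,"claw":0.4}
    - {"dx":0.34,"dy":-0.247,"dz":0,"rx":0,"ry":0,"rz":0,"claw":0.4}
    - {"dx":0.34,"dy":-0.247,"dz":0,"rx":0,"ry":0,"rz":0,"claw":0.4}
    - {"dx":0.34,"dy":-0.247,"dz":0,"rx":0,"ry":0,"rz":0,"claw":0.4}
    - {"dx":0.34,"dy":-0.247,"dz":0,"rx":0,"ry":0,"rz":0,"claw":0.4}
    - {"dx":0.34,"dy":-0.247,"dz":0,"rx":0,"ry":0,"rz":0,"claw":0.4}
    - {"dx":0.34,"dy":-0.247,"dz":0,"rx":0,"ry":0,"rz":0.08,"claw":0.4}
  grip_force: 30

```text
time_s: 2.1
ee_pos: [0.3992, -0.2193, 0.2227]
eef_rot: [3.141, -0.0, 0.096]
force: [0.3, -0.8, 0.1]
grip_width: 0.0565
grip_force: 0.0
```

```bash
python3 go.py .3993 -.2197 .041 .098; python3 - <<'E'
from fit import *
c=viewer.camera("top");W=cloud(c);print(tray(W,np.array([.558,-.204,.1])))
P=sel(W,.58,.67,.19,.235,.183,.2);print(len(P))
P=sel(W,.54,.74,-.03,.18,.166,.178);print(fitrect(P,np.array([.647,.083,.172]),.062,.0885,0,-.015))
try: print(lid(W,np.array([.434,.182])))
except Exception as e: print(e)
E
```

```text
2.1 [ 0.3992 -0.2193  0.2227] [ 3.1412e+00 -4.0000e-04  9.5500e-02] f [ 0.3 -0.8  0.1] w 0.0565 0.0
shift [-0.     0.003  1.817] turn [ 0.    -0.    -0.002]
(array([ 0.58353866, -0.20124091,  0.09577796]), np.float64(0.001530880374461016), np.float64(0.9197080291970803))
188
(array([0.64878887, 0.08290286, 0.17367972]), np.float64(0.0021869765830951904), np.float64(0.7457846952010376))
(((435.8057861328125, 166.5798797607422), (236.29196166992188, 229.68911743164062), 37.011451721191406), array([0.43912384, 0.17734984]), array([ 0.4626038, -0.8865651], dtype=float32))
```

>>> step_arm:
  plan:
    - {"dx":0,"dy":0,"dz":0.35,"rx":0,"ry":0,"rz":0,"claw":0.4}
    - {"dx":0,"dy":0,"dz":0.4,"rx":0,"ry":0,"rz":0,"claw":0.4}
    - {"dx":0,"dy":0,"dz":0.4,"rx":0,"ry":0,"rz":0,"claw":0.4}
    - {"dx":0,"dy":0,"dz":0.35,"rx":0,"ry":0,"rz":0,"claw":0.4}
    - {"dx":0,"dy":0,"dz":0.22,"rx":0,"ry":0,"rz":0,"claw":0.4}
    - {"dx":0,"dy":0,"dz":0.1,"rx":0,"ry":0,"rz":0,"claw":0.4}
    - {"dx":0,"dy":0,"dz":0,"rx":0,"ry":0,"rz":0,"claw":1}
    - {"dx":0,"dy":0,"dz":0,"rx":0,"ry":0,"rz":0,"claw":1}
    - {"dx":0,"dy":0,"dz":0,"rx":0,"ry":0,"rz":0,"claw":1}
    - {"dx":0,"dy":0,"dz":0,"rx":0,"ry":0,"rz":0,"claw":1}
  grip_force: 30

```text
time_s: 3.15
ee_pos: [0.3988, -0.2211, 0.0414]
eef_rot: [3.14, -0.001, 0.096]
force: [0.8, -0.2, -0.2]
grip_width: 0.0282
grip_force: 0.0
```

```bash
python3 go.py .509 -.0577 .041 .172
```

```text
3.15 [ 0.3988 -0.2211  0.0414] [ 3.1405e+00 -1.4000e-03  9.6200e-02] f [ 0.8 -0.2 -0.2] w 0.0282 0.0
shift [ 1.254 -1.52   0.004] turn [ 0.001 -0.001 -0.048]
```

>>> step_arm:
  plan:
    - {"dx":0,"dy":0,"dz":0,"rx":0,"ry":0,"rz":0,"claw":1}
    - {"dx":0,"dy":0,"dz":0,"rx":0,"ry":0,"rz":0,"claw":1}
    - {"dx":0,"dy":0,"dz":0,"rx":0,"ry":0,"rz":0,"claw":1}
    - {"dx":0,"dy":0,"dz":0,"rx":0,"ry":0,"rz":0,"claw":1}
    - {"dx":0.05,"dy":-0.06,"dz":0,"rx":0,"ry":0,"rz":0,"claw":1}
    - {"dx":0.1,"dy":-0.12,"dz":0,"rx":0,"ry":0,"rz":0,"claw":1}
    - {"dx":0.15,"dy":-0.18,"dz":0,"rx":0,"ry":0,"rz":-0.016,"claw":1}
    - {"dx":0.15,"dy":-0.18,"dz":0,"rx":0,"ry":0,"rz":-0.016,"claw":1}
    - {"dx":0.15,"dy":-0.18,"dz":0,"rx":0,"ry":0,"rz":-0.016,"claw":1}
    - {"dx":0.15,"dy":-0.18,"dz":0,"rx":0,"ry":0,"rz":0,"claw":1}
  grip_force: 40

```text
time_s: 4.15
ee_pos: [0.4619, -0.1218, 0.0408]
eef_rot: [3.141, -0.0, 0.172]
force: [-3.6, -3.5, 5.1]
grip_width: 0.0137
grip_force: 40.2
```

```bash
python3 go.py .509 -.0577 .041 .172; python3 - <<'E'
from fit import *
c=viewer.camera("top");save(c,"t1.png");W=cloud(c)
from station import telemetry
o=telemetry.get_obs();y=o["eef_rot"][2];p=o["ee_pos"][:2]+.16*np.array([np.cos(y),np.sin(y)])
print(p,tray(W,np.array([*p,y])))
E
```

```text
4.15 [ 0.4619 -0.1218  0.0408] [ 3.1408e+00 -3.0000e-04  1.7180e-01] f [-3.6 -3.5  5.1] w 0.0137 40.15125632286072
shift [ 0.573 -0.551 -0.002] turn [ 0.001 -0.    -0.   ]
[ 0.62083393 -0.09218578] (array([ 0.64633456, -0.09208744,  0.15664938]), np.float64(0.0014024588024020915), np.float64(0.9884259259259259))
```

```bash
python3 - <<'E'
from fit import *
import cv2
i=cv2.imread("pics/t1.png")[100:330,180:480]
cv2.imwrite("pics/t1c.png",cv2.resize(i,None,fx=2.5,fy=2.5,interpolation=cv2.INTER_CUBIC))
c=viewer.camera("top");W=cloud(c)
for WW,p in((W,np.array([.621,-.092,.172])),(np.load("top0.npz")["W"],np.array([.5585,-.204,.097]))):
    P=sel(WW,.3,.85,-.35,.1,.0,.06);q=loc(p,P);m=(np.abs(q[:,1])<.06)&(np.abs(q[:,0])<.16);q=q[m];z=P[m][:,2]
    for lo in np.arange(-.16,.15,.01):
        s=(q[:,0]>=lo)&(q[:,0]<lo+.01)
        if s.any(): print(f"{lo:.2f}:{np.percentile(z[s],90):.3f}",end=" ")
    print()
E
```

```text
-0.12:0.003 -0.11:0.006 -0.10:0.004 -0.09:0.007 -0.08:0.049 -0.07:0.051 -0.06:0.008 -0.05:0.007 -0.04:0.008 -0.03:0.008 -0.02:0.008 -0.01:0.008 0.00:0.008 0.01:0.007 0.02:0.008 0.03:0.008 0.04:0.008 0.05:0.008 0.06:0.007 0.07:0.008 0.08:0.007 0.09:0.008 0.10:0.007 0.11:0.007 0.12:0.049 0.14:0.004 
-0.16:0.049 -0.15:0.049 -0.14:0.047 -0.13:0.048 -0.12:0.049 -0.11:0.049 -0.10:0.049 -0.09:0.047 -0.08:0.051 -0.07:0.047 -0.06:0.008 -0.05:0.007 -0.04:0.008 -0.03:0.008 -0.02:0.008 -0.01:0.008 0.00:0.007 0.01:0.009 0.02:0.007 0.03:0.008 0.04:0.009 0.05:0.008 0.06:0.008 0.07:0.008 0.08:0.008 0.09:0.008 0.10:0.008 0.11:0.008 0.12:0.050 0.13:0.009 0.14:0.004
```

View pics/t1c.png

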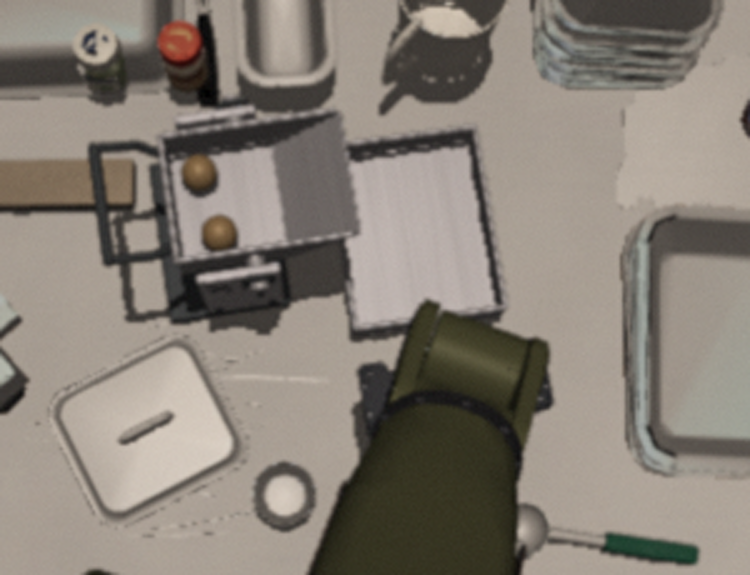

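The tray follows the gripper. The handle biased the first tray fit, and the true centre is 25 mm further along. I'll check the stand fit the same way.

```bash
python3 - <<'E'
from fit import *
c=viewer.camera("top");Wt=cloud(c)
Ws=np.load("scene0.npz")["W"]
p=np.array([.6475,.083,.172])
def ext(n,q): print(n,len(q),np.round(np.percentile(q,[1,5,50,95,99],axis=0).T*1000,1).tolist() if len(q) else "")
for nm,W in(("top",Wt),("scene",Ws)):
    P=sel(W,.4,.85,-.1,.35,.005,.25);q=loc(p,P);z=P[:,2]
    s=lambda x0,x1,y0,y1,z0,z1:q[(q[:,0]>x0)&(q[:,0]<x1)&(q[:,1]>y0)&(q[:,1]<y1)&(z>z0)&(z<z1)]
    print(nm)
    ext("near cheek",s(-.1,-.07,-.06,.09,.154,.165))
    ext("far cheek",s(.07,.1,-.06,.09,.154,.165))
    ext("foot",s(-.1,.0,.06,.13,.01,.02))
    ext("footx",s(-.12,-.04,-.1,.13,.012,.02))
    ext("bar",s(-.09,.09,.118,.16,.18,.2))
    ext("rear rim",s(-.04,.04,.05,.1,.165,.18))
    ext("lip",s(-.04,.04,-.13,-.085,.155,.18))
    ext("near rim",s(-.08,-.05,-.08,.05,.168,.18))
    ext("far rim",s(.05,.08,-.08,.05,.168,.18))
    for x in(-.08,.03):print("tray",[tray(W,np.array([.646,-.092,.165]))])
E
```

```text
top
near cheek 181 [[-96.2, -93.9, -79.6, -72.8, -70.3], [-23.9, -19.2, 6.2, 47.4, 51.8]]
far cheek 179 [[72.0, 75.6, 81.6, 95.5, 99.2], [-24.2, -20.1, 5.0, 47.4, 51.7]]
foot 268 [[-86.1, -84.3, -56.0, -19.3, -2.2], [60.5, 62.5, 79.8, 93.5, 94.3]]
footx 309 [[-119.4, -115.6, -70.1, -42.6, -40.5], [-32.7, -30.3, 70.1, 94.2, 112.6]]
bar 279 [[-58.2, -54.6, -0.2, 56.2, 60.1], [118.7, 121.4, 129.7, 135.9, 136.7]]
rear rim 86 [[-39.9, -34.7, -0.9, 34.9, 38.3], [65.1, 65.4, 68.3, 71.0, 71.2]]
lip 272 [[-39.3, -36.4, -0.7, 35.7, 38.9], [-105.7, -104.9, -96.2, -86.3, -85.2]]
near rim 130 [[-63.5, -63.0, -60.3, -57.3, -56.9], [-78.1, -72.8, -16.9, 41.5, 48.0]]
far rim 147 [[60.0, 60.5, 62.9, 66.8, 67.3], [-76.8, -72.4, -17.0, 42.4, 47.1]]
tray [(array([ 0.64662854, -0.08663536,  0.18117651]), np.float64(0.0015280898425689277), np.float64(0.9826839826839827))]
tray [(array([ 0.64662854, -0.08663536,  0.18117651]), np.float64(0.0015280898425689277), np.float64(0.9826839826839827))]
scene
near cheek 208 [[-99.1, -96.0, -84.5, -76.0, -72.4], [-23.5, -16.6, 13.2, 52.1, 54.7]]
far cheek 4 [[86.9, 8
[... 167 characters left out ...]
43.0, -40.4], [-28.5, -16.6, 63.4, 95.3, 100.6]]
bar 272 [[-60.6, -58.9, -12.7, 51.7, 58.8], [118.8, 121.5, 134.6, 137.9, 138.4]]
rear rim 89 [[-38.1, -34.5, 0.6, 36.9, 38.1], [67.2, 68.1, 70.7, 72.7, 72.9]]
lip 256 [[-39.2, -34.3, 0.3, 36.2, 38.3], [-106.4, -105.1, -96.6, -87.1, -86.1]]
near rim 176 [[-66.8, -65.9, -63.3, -60.1, -58.7], [-78.1, -70.9, -10.2, 44.5, 49.4]]
far rim 181 [[56.1, 57.6, 60.4, 64.1, 65.4], [-77.3, -72.4, -10.8, 44.1, 48.6]]
tray [(array([ 0.63853599, -0.05441036,  1.15980604]), np.float64(0.006302947710222356), np.float64(0.31092436974789917))]
tray [(array([ 0.63853599, -0.05441036,  1.15980604]), np.float64(0.006302947710222356), np.float64(0.31092436974789917))]
```

>>> step_arm:
  plan:
    - {"dx":0.06,"dy":-0.1,"dz":0,"rx":0,"ry":0,"rz":0,"claw":1}
    - {"dx":0.06,"dy":-0.1,"dz":0,"rx":0,"ry":0,"rz":0,"claw":1}
    - {"dx":0.06,"dy":-0.1,"dz":0,"rx":0,"ry":0,"rz":0,"claw":1}
    - {"dx":0.06,"dy":-0.1,"dz":0,"rx":0,"ry":0,"rz":0,"claw":1}
    - {"dx":0.06,"dy":-0.1,"dz":0,"rx":0,"ry":0,"rz":0,"claw":1}
    - {"dx":0,"dy":0,"dz":0,"rx":0,"ry":0,"rz":0,"claw":1}
  grip_force: 40

```text
time_s: 4.9
ee_pos: [0.4826, -0.0681, 0.0408]
eef_rot: [3.141, -0.001, 0.171]
force: [2.9, -0.2, 4.0]
grip_width: 0.0134
grip_force: 40.1
```

```bash
cat > tr.py <<'E'
from fit import *
S=np.array([.648,.0805,.172])
for k in range(2):
    c=viewer.camera("top");W=cloud(c)
    P=sel(W,.5,.8,-.16,.1,.040,.056);q=loc(S,P);g=np.array([0,-.115])
    P=P[(np.abs(sdf(q,0,-.115,.0985,.0785))<.016)]
    x,e,f=fitrect(P,np.array([.6677,-.0328,.172]),.0985,.0785)
    print(len(P),x,e,f,"in stand",loc(S,x[None,:2]*1.0)*1000,"dyaw",np.degrees(x[2]-S[2]))
    q=loc(S,P);print("far edge",np.percentile(q[:,0],98),"-y edge",np.percentile(q[:,1],2))
E
python3 tr.py; python3 go.py
```

```text
381 [ 0.66715049 -0.0369828   0.16373167] 0.001434230733483019 0.9816272965879265 in stand [[  -1.23964463 -119.02694092]] dyaw -0.47374037691216625
far edge 0.10009663236093702 -y edge -0.2006058850360799
384 [ 0.6670734  -0.03689161  0.16569448] 0.0014829282777793842 0.984375 in stand [[  -1.29998657 -118.9239064 ]] dyaw -0.36127953298916515
far edge 0.09987753968852245 -y edge -0.20038266047451245
5.0 [ 0.4825 -0.0684  0.0407] [ 3.1413e+00 -9.0000e-04  1.7090e-01] f [3.2 0.7 3.6] w 0.0134 40.02616882324219
```

>>> step_arm:
  plan:
    - {"dx":0.01,"dy":-0.025,"dz":0,"rx":0,"ry":0,"rz":0,"claw":1}
    - {"dx":0,"dy":0,"dz":0,"rx":0,"ry":0,"rz":0,"claw":1}
    - {"dx":0,"dy":0,"dz":0,"rx":0,"ry":0,"rz":0,"claw":0.5}
    - {"dx":0,"dy":0,"dz":0,"rx":0,"ry":0,"rz":0,"claw":0.5}
    - {"dx":0,"dy":0,"dz":0,"rx":0,"ry":0,"rz":0,"claw":0.5}
    - {"dx":0,"dy":0,"dz":-0.2,"rx":0,"ry":0,"rz":0,"claw":0.5}
    - {"dx":0,"dy":0,"dz":-0.5,"rx":0,"ry":0,"rz":0,"claw":0.5}
    - {"dx":0,"dy":0,"dz":-0.5,"rx":0,"ry":0,"rz":0,"claw":0.5}
    - {"dx":0,"dy":0,"dz":-0.5,"rx":0,"ry":0,"rz":0,"claw":0.5}
    - {"dx":0,"dy":0,"dz":-0.5,"rx":0,"ry":0,"rz":0,"claw":0.5}

```text
time_s: 6.0
ee_pos: [0.4823, -0.065, 0.2624]
eef_rot: [-3.141, 0.0, 0.172]
force: [0.8, 0.5, -0.5]
grip_width: 0.0471
grip_force: 0.0
```

```bash
python3 tr.py; python3 go.py .6249 .2135 .26 .172
```

```text
229 [ 0.66769991 -0.03685847  0.15139163] 0.0015169779746718737 0.982532751091703 in stand [[  -0.67705388 -118.99848322]] dyaw -1.1807724656119756
far edge 0.10005738409456898 -y edge -0.20113168554867564
225 [ 0.6674798  -0.03692447  0.15135915] 0.0015215346302182853 0.9866666666666667 in stand [[  -0.90520598 -119.02583005]] dyaw -1.1826338184737901
far edge 0.10001181984175682 -y edge -0.20131177070896522
6.1 [ 0.4845 -0.0655  0.2667] [ 3.1379 -0.0092  0.1716] f [ 0.3 -0.7 -1.2] w 0.047 0.0
shift [ 1.859 -2.509  0.074] turn [ 0.002 -0.006 -0.   ]
```

>>> step_arm:
  plan:
    - {"dx":0.15,"dy":-0.2,"dz":0,"rx":0,"ry":0,"rz":0,"claw":0.5}
    - {"dx":0.22,"dy":-0.3,"dz":0,"rx":0,"ry":0,"rz":0,"claw":0.5}
    - {"dx":0.22,"dy":-0.3,"dz":0,"rx":0,"ry":0,"rz":0,"claw":0.5}
    - {"dx":0.22,"dy":-0.3,"dz":0,"rx":0,"ry":0,"rz":0,"claw":0.5}
    - {"dx":0.22,"dy":-0.3,"dz":0,"rx":0,"ry":0,"rz":0,"claw":0.5}
    - {"dx":0.22,"dy":-0.3,"dz":0,"rx":0,"ry":0,"rz":0,"claw":0.5}
    - {"dx":0.22,"dy":-0.3,"dz":0,"rx":0,"ry":0,"rz":0,"claw":0.5}
    - {"dx":0.22,"dy":-0.3,"dz":0,"rx":0,"ry":0,"rz":0,"claw":0.5}
    - {"dx":0.17,"dy":-0.21,"dz":0,"rx":0,"ry":0,"rz":0,"claw":0.5}
    - {"dx":0,"dy":0,"dz":0,"rx":0,"ry":0,"rz":0,"claw":0.5}

```text
time_s: 7.1
ee_pos: [0.6236, 0.2165, 0.258]
eef_rot: [-3.142, 0.003, 0.174]
force: [-0.3, -0.1, -0.7]
grip_width: 0.0472
grip_force: 0.0
```

```bash
python3 go.py .6249 .2135 .183 .172; python3 tr.py;python3 - <<'E'
from h import *
c=viewer.camera("wrist");save(c,"w1.png")
E
```

```text
7.1 [0.6236 0.2165 0.258 ] [-3.1415e+00  2.7000e-03  1.7420e-01] f [-0.3 -0.1 -0.7] w 0.0472 0.0
shift [0.009 0.031 0.75 ] turn [-0.     0.002  0.001]
470 [ 0.66699999 -0.03694702  0.15407592] 0.0015690502169622492 0.9319148936170213 in stand [[  -1.38179211 -118.96592968]] dyaw -1.026974171345461
far edge 0.09971323648149473 -y edge -0.20096427457149446
469 [ 0.66688393 -0.03699564  0.15546263] 0.0016207321336131504 0.9253731343283582 in stand [[  -1.50446984 -118.99396641]] dyaw -0.9475214484836182
far edge 0.10011321942068806 -y edge -0.20069716273245886
```

View pics/w1.png

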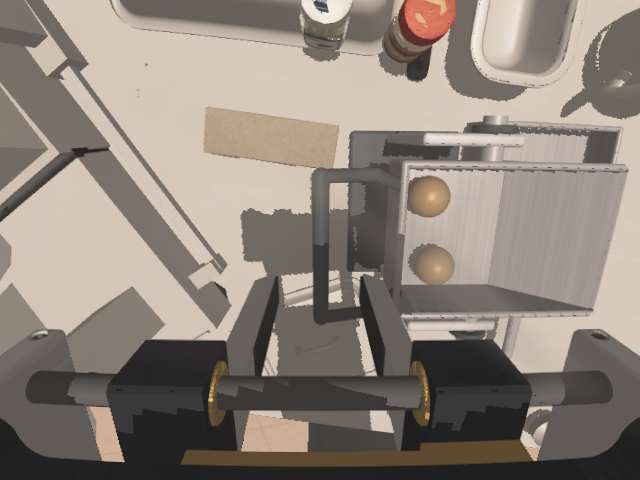

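The wrist view shows the bar at column 320, centred between the fingers, with its ends at rows 172 and 320. I'll refine with wrist depth.

```bash
python3 - <<'E'
from fit import *
from scipy.spatial.transform import Rotation as R
o=telemetry.get_obs();c=viewer.camera("wrist")
T=np.array(c["tool_from_camera"]);Rw=R.from_euler("xyz",o["eef_rot"]).as_matrix()
A=Rw@T[:3,:3];b=Rw@T[:3,3]+o["ee_pos"]
c["R"]=A.T;c["t"]=-A.T@b
W=cloud(c);S=np.array([.648,.0805,.172])
P=sel(W,.5,.8,-.1,.3,.16,.205);q=loc(S,P)
m=(q[:,1]>.115)&(q[:,1]<.16);B=q[m];print("bar",len(B),np.round(np.percentile(B,[1,5,50,95,99],axis=0).T*1000,1),"ztop",np.percentile(P[m][:,2],95))
m2=m&(np.abs(q[:,0])<.045);l=cv2.fitLine(q[m2].astype(np.float32),cv2.DIST_HUBER,0,.01,.01).ravel();print("dir",l, np.percentile(q[m2][:,1],[2,98]))
m=(np.abs(q[:,0])<.05)&(q[:,1]>.05)&(q[:,1]<.1)&(P[:,2]>.166);print("rear rim",np.percentile(q[m][:,1],[2,50,98])*1000)
E
```

```text
bar 3000 [[-56.4 -52.6   9.6  59.   61.2]
 [116.1 119.2 132.9 139.2 139.9]] ztop 0.19146839508089084
dir [1.0000000e+00 1.0982651e-04 1.8818818e-02 1.3420305e-01] [0.12835471 0.13962424]
rear rim [68.99791774 72.6916387  83.52237833]
```

>>> step_arm:
  plan:
    - {"dx":0.01,"dy":0.04,"dz":0.1,"rx":0,"ry":0,"rz":0,"claw":0.5}
    - {"dx":0,"dy":0,"dz":0.25,"rx":0,"ry":0,"rz":0,"claw":0.5}
    - {"dx":0,"dy":0,"dz":0.25,"rx":0,"ry":0,"rz":0,"claw":0.5}
    - {"dx":0,"dy":0,"dz":0.15,"rx":0,"ry":0,"rz":0,"claw":0.5}
    - {"dx":0,"dy":0,"dz":0,"rx":0,"ry":0,"rz":0,"claw":0.5}
    - {"dx":0,"dy":0,"dz":0,"rx":0,"ry":0,"rz":0,"claw":1}
    - {"dx":0,"dy":0,"dz":0,"rx":0,"ry":0,"rz":0,"claw":1}
    - {"dx":0,"dy":0,"dz":0,"rx":0,"ry":0,"rz":0,"claw":1}
    - {"dx":0,"dy":0,"dz":0,"rx":0,"ry":0,"rz":0,"claw":1}
    - {"dx":0,"dy":0,"dz":0,"rx":0,"ry":0,"rz":0,"claw":1}
  grip_force: 25

```text
time_s: 8.3
ee_pos: [0.6247, 0.2127, 0.1862]
eef_rot: [-3.137, -0.001, 0.173]
force: [-0.3, 8.5, 0.4]
grip_width: 0.0112
grip_force: 25.1
```

```bash
python3 go.py; python3 - <<'E'
import numpy as np
# arc increments per 5 deg in tool units (tool y = stand -y, tool z = down)
a0=np.arctan2(35,135);r=np.hypot(35,135)
for s in(0,10,20,30,40,50,55,60):
    a=a0+np.radians(s);print(s,"y",round(r*np.cos(a),1),"z",round(r*np.sin(a),1))
A=a0+np.radians(np.arange(0,61,5))
print(np.c_[-np.diff(r*np.cos(A)),-np.diff(r*np.sin(A))].round(1)/100)
E
```

```text
8.3 [0.6247 0.2127 0.1862] [-3.137e+00 -1.400e-03  1.727e-01] f [-0.3  8.5  0.4] w 0.0112 25.06701171398163
0 y 135.0 z 35.0
10 y 126.9 z 57.9
20 y 114.9 z 79.1
30 y 99.4 z 97.8
40 y 80.9 z 113.6
50 y 60.0 z 125.9
55 y 48.8 z 130.7
60 y 37.2 z 134.4
[[ 0.036 -0.116]
 [ 0.046 -0.113]
 [ 0.055 -0.108]
 [ 0.065 -0.103]
 [ 0.073 -0.097]
 [ 0.081 -0.09 ]
 [ 0.089 -0.083]
 [ 0.096 -0.075]
 [ 0.102 -0.066]
 [ 0.107 -0.057]
 [ 0.112 -0.047]
 [ 0.116 -0.038]]
```

>>> step_arm:
  plan:
    - {"dx":0,"dy":0.018,"dz":-0.058,"rx":0,"ry":0,"rz":0,"claw":1}
    - {"dx":0,"dy":0.02,"dz":-0.058,"rx":0,"ry":0,"rz":0,"claw":1}
    - {"dx":0,"dy":0.046,"dz":-0.113,"rx":0,"ry":0,"rz":0,"claw":1}
    - {"dx":0,"dy":0.055,"dz":-0.108,"rx":0,"ry":0,"rz":0,"claw":1}
    - {"dx":0,"dy":0.065,"dz":-0.103,"rx":0,"ry":0,"rz":0,"claw":1}
    - {"dx":0,"dy":0.073,"dz":-0.097,"rx":0,"ry":0,"rz":0,"claw":1}
    - {"dx":0,"dy":0.081,"dz":-0.09,"rx":0,"ry":0,"rz":0,"claw":1}
    - {"dx":0,"dy":0.044,"dz":-0.042,"rx":0,"ry":0,"rz":0,"claw":1}
    - {"dx":0,"dy":0.045,"dz":-0.041,"rx":0,"ry":0,"rz":0,"claw":1}
    - {"dx":0,"dy":0,"dz":0,"rx":0,"ry":0,"rz":0,"claw":1}
  grip_force: 25

```text
time_s: 9.3
ee_pos: [0.6325, 0.169, 0.2601]
eef_rot: [-3.137, -0.005, 0.174]
force: [-8.5, 15.0, 19.9]
grip_width: 0.011
grip_force: 25.0
```

```bash
python3 go.py; cat > ang.py <<'E'
from fit import *
S=np.array([.648,.0805,.172])
for n in("top","scene"):
    c=viewer.camera(n);W=cloud(c)
    P=sel(W,.45,.85,-.15,.3,.05,.32);q=loc(S,P)
    # pan side walls near x=+-.063 ; rim/lip: fit floor plane interior
    m=(np.abs(q[:,0])<.055)&(q[:,1]>-.12)&(q[:,1]<.12)
    y=q[m,1];z=P[m,2]-.15
    best=max(((( np.abs(-y*np.sin(a)+z*np.cos(a)+.033)<.003)&(np.abs(y*np.cos(a)+z*np.sin(a))<.06)).sum(),round(np.degrees(a),1)) for a in np.radians(np.arange(-3,75,.5)))
    print(n,"floor fit (count,deg)",best)
    for d in viewer.recognise("potato_a",c)[:3]:
        r=d["rect"];p=W[int((r[1]+r[3])/2),int((r[0]+r[2])/2)];print(round(d["score"],2),np.round(r),np.round(p,3))
o=telemetry.get_obs();p=loc(S,o["ee_pos"][None,:2])[0]
print("grip angle",np.degrees(np.arctan2(o["ee_pos"][2]+.002-.15,p[1])-np.arctan2(35,135)),p,np.hypot(o["ee_pos"][2]+.002-.15,p[1]))
E
python3 ang.py
```

```text
9.3 [0.6325 0.169  0.2601] [-3.1366 -0.0049  0.1739] f [-8.5 15.  19.9] w 0.011 25.0077947974205
top floor fit (count,deg) (np.int64(643), np.float64(34.0))
0.71 [295. 187. 305. 200.] [0.612 0.025 0.141]
0.46 [298. 155. 314. 169.] [0.691 0.014 0.139]
scene floor fit (count,deg) (np.int64(2), np.float64(63.5))
0.61 [264. 208. 283. 215.] [0.685 0.017 0.136]
grip angle 36.74865688521363 [-8.37628459e-05  8.98594565e-02] 0.14366648124305054
```

>>> step_arm:
  plan:
    - {"dx":0,"dy":-0.013,"dz":-0.015,"rx":0,"ry":0,"rz":0,"claw":1}
    - {"dx":0,"dy":0.048,"dz":-0.038,"rx":0,"ry":0,"rz":0,"claw":1}
    - {"dx":0,"dy":0.048,"dz":-0.037,"rx":0,"ry":0,"rz":0,"claw":1}
    - {"dx":0,"dy":0.051,"dz":-0.034,"rx":0,"ry":0,"rz":0,"claw":1}
    - {"dx":0,"dy":0.051,"dz":-0.032,"rx":0,"ry":0,"rz":0,"claw":1}
    - {"dx":0,"dy":0.107,"dz":-0.057,"rx":0,"ry":0,"rz":0,"claw":1}
    - {"dx":0,"dy":0.112,"dz":-0.047,"rx":0,"ry":0,"rz":0,"claw":1}
    - {"dx":0,"dy":0.058,"dz":-0.02,"rx":0,"ry":0,"rz":0,"claw":1}
    - {"dx":0,"dy":0,"dz":0,"rx":0,"ry":0,"rz":0,"claw":1}
  grip_force: 25

```text
time_s: 10.4
ee_pos: [0.6408, 0.1209, 0.2868]
eef_rot: [-3.14, -0.003, 0.172]
force: [-2.9, 1.2, 11.3]
grip_width: 0.011
grip_force: 25.0
```

```bash
python3 go.py;  python3 ang.py
```

```text
10.4 [0.6408 0.1209 0.2868] [-3.1405 -0.0034  0.1717] f [-2.9  1.2 11.3] w 0.011 25.00215768814087
top floor fit (count,deg) (np.int64(180), np.float64(37.5))
0.68 [314. 166. 326. 179.] [ 0.696 -0.025  0.039]
0.43 [323. 192. 332. 211.] [ 0.619 -0.044  0.035]
scene floor fit (count,deg) (np.int64(276), np.float64(52.5))
0.58 [294. 240. 308. 253.] [ 0.703 -0.056  0.027]
grip angle 58.909374035110645 [-0.00018814  0.04125554] 0.14477902171830817
```

```bash
cat > ang2.py <<'E'
from fit import *
S=np.array([.648,.0805,.172])
for n in("top","scene"):
    c=viewer.camera(n);W=cloud(c)
    if n=="scene":
        x=c["img"][170:330,150:340,::-1];cv2.imwrite("pics/s%d.png"%c["shot"],cv2.resize(x,None,fx=4,fy=3.5,interpolation=cv2.INTER_CUBIC));print(c["shot"])
    P=sel(W,.45,.85,-.15,.3,.058,.25);q=loc(S,P)
    m=(np.abs(q[:,0])<.052)&(q[:,1]>-.065)&(q[:,1]<.0)&(P[:,2]<.125)
    l=cv2.fitLine(np.c_[q[m,1],P[m,2]].astype(np.float32),cv2.DIST_HUBER,0,.01,.01).ravel()
    print(n,m.sum(),"tilt",38+np.degrees(np.arctan(l[1]/l[0])),l)
    m=(np.abs(q[:,0])<.052)&(q[:,1]<-.03)&(q[:,1]>-.12)
    if m.any(): i=np.argsort(q[m,1])[:12];print("lip",np.round(np.c_[q[m],P[m,2]][i].mean(0),4))
    a=np.radians(60)
E
python3 ang2.py; ls pics
```

```text
top 780 tilt 58.404102 [ 0.937257    0.3486392  -0.03886282  0.08614153]
lip [-0.0038 -0.0704  0.0736]
20
s20.png
scene0.png
t1.png
t1c.png
top0.png
top0c.png
w1.pngTraceback (most recent call last):
  File "ang2.py", line 9, in <module>
    l=cv2.fitLine(np.c_[q[m,1],P[m,2]].astype(np.float32),cv2.DIST_HUBER,0,.01,.01).ravel()
      ~~~~~~~~~~~^^^^^^^^^^^^^^^^^^^^^^^^^^^^^^^^^^^^^^^^^^^^^^^^^^^^^^^^^^^^^^^^^^
cv2.error: OpenCV(4.12.0) /io/opencv/modules/imgproc/src/linefit.cpp:50: error: (-215:Assertion failed) count > 0 in function 'fitLine2D_wods'
```

>>> step_arm:
  plan:
    - {"dx":0,"dy":0.035,"dz":-0.01,"rx":0,"ry":0,"rz":0,"claw":1}
    - {"dx":0,"dy":0.03,"dz":-0.008,"rx":0,"ry":0,"rz":0,"claw":1}
    - {"dx":0,"dy":0,"dz":0,"rx":0,"ry":0,"rz":0,"claw":1}
    - {"dx":0,"dy":0,"dz":0,"rx":0,"ry":0,"rz":0,"claw":1}
    - {"dx":0,"dy":0,"dz":0,"rx":0,"ry":0,"rz":0,"claw":1}
    - {"dx":0,"dy":0,"dz":0,"rx":0,"ry":0,"rz":0,"claw":1}
    - {"dx":0,"dy":0,"dz":0,"rx":0,"ry":0,"rz":0,"claw":1}
    - {"dx":0,"dy":0,"dz":0,"rx":0,"ry":0,"rz":0,"claw":1}
    - {"dx":0,"dy":0,"dz":0,"rx":0,"ry":0,"rz":0,"claw":1}
    - {"dx":0,"dy":0,"dz":0,"rx":0,"ry":0,"rz":0,"claw":1}
  grip_force: 25

```text
time_s: 11.7
ee_pos: [0.6418, 0.1153, 0.2882]
eef_rot: [-3.14, -0.003, 0.172]
force: [-2.1, 5.2, 9.7]
grip_width: 0.0112
grip_force: 25.0
```

```bash
python3 go.py;  sed -i 's/^    l=/    if not m.any(): continue\n    l=/' ang2.py; python3 ang2.py; python3 ang2.py; python3 ang.py | grep -v floor
```

```text
11.7 [0.6418 0.1153 0.2882] [-3.1403e+00 -3.1000e-03  1.7240e-01] f [-2.1  5.2  9.7] w 0.0112 25.001770555973053
top 670 tilt 61.048454 [ 0.92017406  0.3915095  -0.04247406  0.0818979 ]
lip [ 0.0023 -0.0668  0.0705]
22
top 671 tilt 61.409714 [ 0.91768724  0.39730352 -0.04246142  0.08171362]
lip [ 0.005  -0.0668  0.0702]
24
0.57 [331. 149. 346. 161.] [ 0.745 -0.073  0.034]
0.56 [328. 195. 338. 211.] [ 0.616 -0.057  0.039]
0.53 [291. 236. 307. 247.] [ 0.738 -0.072  0.021]
grip angle 61.327282019923075 [-0.0002084   0.03532188] 0.14460615680735978
```

>>> step_arm:
  plan:
    - {"dx":0,"dy":0,"dz":0,"rx":0,"ry":0,"rz":0,"claw":1}
    - {"dx":0,"dy":0,"dz":0,"rx":0,"ry":0,"rz":0,"claw":1}
    - {"dx":0,"dy":-0.025,"dz":0.006,"rx":0,"ry":0,"rz":0,"claw":1}
    - {"dx":0,"dy":-0.116,"dz":0.038,"rx":0,"ry":0,"rz":0,"claw":1}
    - {"dx":0,"dy":-0.112,"dz":0.047,"rx":0,"ry":0,"rz":0,"claw":1}
    - {"dx":0,"dy":-0.107,"dz":0.057,"rx":0,"ry":0,"rz":0,"claw":1}
    - {"dx":0,"dy":-0.102,"dz":0.066,"rx":0,"ry":0,"rz":0,"claw":1}
    - {"dx":0,"dy":-0.096,"dz":0.075,"rx":0,"ry":0,"rz":0,"claw":1}
    - {"dx":0,"dy":-0.089,"dz":0.083,"rx":0,"ry":0,"rz":0,"claw":1}
    - {"dx":0,"dy":-0.081,"dz":0.09,"rx":0,"ry":0,"rz":0,"claw":1}
  grip_force: 25

```text
time_s: 13.1
ee_pos: [0.6292, 0.1866, 0.2392]
eef_rot: [3.141, -0.0, 0.172]
force: [4.7, -2.5, 2.6]
grip_width: 0.011
grip_force: 25.0
```

```bash
python3 go.py;  python3 ang.py
```

```text
13.1 [0.6292 0.1866 0.2392] [ 3.1413e+00 -2.0000e-04  1.7160e-01] f [ 4.7 -2.5  2.6] w 0.011 25.000527799129486
top floor fit (count,deg) (np.int64(834), np.float64(23.5))
0.68 [332. 153. 346. 161.] [ 0.742 -0.075  0.035]
scene floor fit (count,deg) (np.int64(1), np.float64(60.5))
0.4 [126. 271. 198. 304.] [0.683 0.276 0.027]
grip angle 25.329258880217985 [-0.00048174  0.10834431] 0.1411521223396414
```

>>> step_arm:
  plan:
    - {"dx":0,"dy":-0.073,"dz":0.097,"rx":0,"ry":0,"rz":0,"claw":1}
    - {"dx":0,"dy":-0.065,"dz":0.103,"rx":0,"ry":0,"rz":0,"claw":1}
    - {"dx":0,"dy":-0.055,"dz":0.108,"rx":0,"ry":0,"rz":0,"claw":1}
    - {"dx":0,"dy":-0.04,"dz":0.113,"rx":0,"ry":0,"rz":0,"claw":1}
    - {"dx":0,"dy":-0.025,"dz":0.1,"rx":0,"ry":0,"rz":0,"claw":1}
    - {"dx":0,"dy":0,"dz":0.03,"rx":0,"ry":0,"rz":0,"claw":1}
    - {"dx":0,"dy":0,"dz":0.02,"rx":0,"ry":0,"rz":0,"claw":1}
    - {"dx":0,"dy":0,"dz":0,"rx":0,"ry":0,"rz":0,"claw":1}
  grip_force: 25

```text
time_s: 14.1
ee_pos: [0.6242, 0.2128, 0.1848]
eef_rot: [-3.14, -0.001, 0.173]
force: [-9.1, 3.5, 19.6]
grip_width: 0.011
grip_force: 25.0
```

```bash
python3 go.py;  python3 ang.py
```

```text
14.1 [0.6242 0.2128 0.1848] [-3.1395e+00 -8.0000e-04  1.7250e-01] f [-9.1  3.5 19.6] w 0.011 24.99682366847992
top floor fit (count,deg) (np.int64(1046), np.float64(-2.0))
0.64 [331. 148. 346. 160.] [ 0.748 -0.073  0.035]
scene floor fit (count,deg) (np.int64(4), np.float64(-2.5))
grip angle 0.7774321837292775 [-0.00080209  0.13440991] 0.1393567003059586
```

>>> step_arm:
  plan:
    - {"dx":0,"dy":0,"dz":0,"rx":0,"ry":0,"rz":0,"claw":0.5}
    - {"dx":0,"dy":0,"dz":0,"rx":0,"ry":0,"rz":0,"claw":0.5}
    - {"dx":0,"dy":0,"dz":0,"rx":0,"ry":0,"rz":0,"claw":0.5}
    - {"dx":0,"dy":0,"dz":0,"rx":0,"ry":0,"rz":0,"claw":0.5}
    - {"dx":0,"dy":0,"dz":-0.1,"rx":0,"ry":0,"rz":0,"claw":0.5}
    - {"dx":0,"dy":0,"dz":-0.3,"rx":0,"ry":0,"rz":0,"claw":0.5}
    - {"dx":0,"dy":0,"dz":-0.4,"rx":0,"ry":0,"rz":0,"claw":0.5}
    - {"dx":-0.4,"dy":0,"dz":0,"rx":0,"ry":0,"rz":0,"claw":0.5}
    - {"dx":-0.4,"dy":0,"dz":0,"rx":0,"ry":0,"rz":0,"claw":0.5}
    - {"dx":-0.4,"dy":0,"dz":0,"rx":0,"ry":0,"rz":0,"claw":0.5}

```text
time_s: 15.3
ee_pos: [0.5052, 0.1906, 0.2635]
eef_rot: [-3.141, -0.001, 0.171]
force: [-0.1, 0.5, 0.2]
grip_width: 0.0469
grip_force: 0.0
```

```bash
cat > lv.py <<'E'
from fit import *
S=np.array([.648,.0805,.172])
c=viewer.camera("top");save(c,"lv.png")
for W in(np.load("top0.npz")["W"],cloud(c)):
    P=sel(W,.45,.85,-.15,.3,.09,.25);q=loc(S,P);z=P[:,2]
    m=(np.abs(q[:,0])<.05)&(q[:,1]>-.02)&(q[:,1]<.05)&(z<.125)
    print("floor slope deg",np.degrees(np.arctan(np.polyfit(q[m,1],z[m],1))[0]),m.sum(),end=" ")
    m=(np.abs(q[:,0])<.045)&(q[:,1]>.12)&(q[:,1]<.15)&(z>.18);print("bar",np.percentile(z[m],50),np.median(q[m,1]))
for d in viewer.recognise("potato_a",c)[:3]:
    r=d["rect"];print(round(d["score"],2),np.round(r),cloud(c)[int((r[1]+r[3])/2),int((r[0]+r[2])/2)])
E
python3 lv.py; python3 go.py .434 .182 .2 2.06; python3 - <<'E'
from fit import *
c=viewer.camera("top");W=cloud(c)
x=c["img"][100:330,150:450,::-1];cv2.imwrite("pics/t2.png",cv2.resize(x,None,fx=2.5,fy=2.5,interpolation=cv2.INTER_CUBIC))
for n in("top0","scene0"):
    Wn=np.load(n+".npz")["W"]; g=sel(Wn,.4,.47,.14,.23,.024,.045)
    print(n,len(g),g.mean(0),(g.max(0)+g.min(0))/2)
    P=sel(Wn,.3,.56,.05,.29,.006,.02);l=loc(np.array([.434,.182,.475]),P);m=(np.abs(l)<.13).all(1)
    for k in(0,1):
        s=m&(np.abs(l[:,1-k])<.05);print("edge",k,np.percentile(l[s,k],[.5,2,98,99.5])*1000)
E
```

```text
floor slope deg -0.15609133034198916 751 bar 0.19006286907370026 0.13278654296065356
floor slope deg 0.0189386108081401 1018 bar 0.18988065425343553 0.1336118645608154
0.66 [332. 146. 345. 160.] [ 0.74858929 -0.07223542  0.04145391]
0.55 [217. 146. 325. 216.] [0.65121893 0.0979815  0.11320085]
0.49 [327. 197. 337. 212.] [ 0.61128896 -0.057637    0.03385398]
15.4 [0.5033 0.1905 0.264 ] [-3.1415e+00  3.0000e-04  1.7210e-01] f [-0.  -0.4 -0.5] w 0.0471 0.0
shift [-0.697 -0.035  0.64 ] turn [-0.     0.    -1.202]
top0 72 [0.43412423 0.18163123 0.03298618] [0.43376072 0.18219798 0.03262949]
edge 0 [-108.12696543  -70.9976681    68.1185373    88.40058415]
edge 1 [-108.27096015  -76.44079833   76.59400772   88.71331481]
scene0 138 [0.42931449 0.18728662 0.03147131] [0.42993916 0.18504702 0.03072635]
edge 0 [-70.17355353 -68.30945178  62.65675613  65.4980601 ]
edge 1 [-79.38384318 -69.94331729  79.21121391  80.63536639]
```

View pics/t2.png

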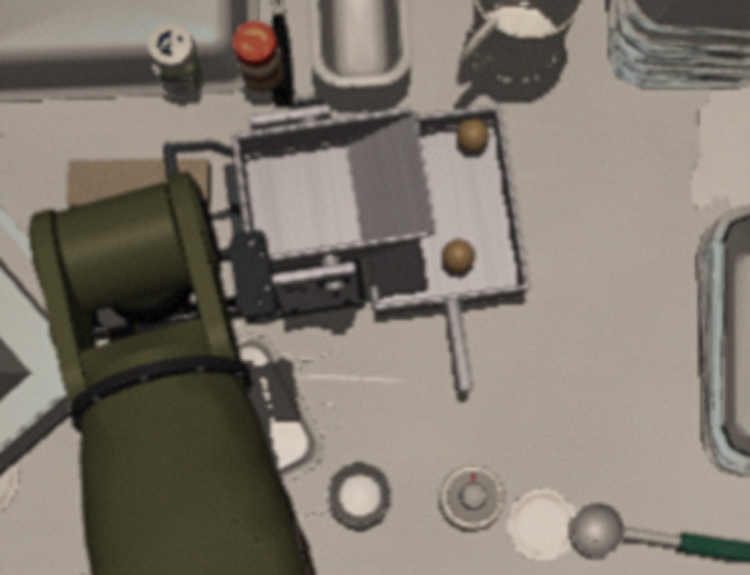

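Both potatoes lie in the tray at crop (472,136) and (458,256). The pan is level: its floor slope and bar height match the start. Now the lid.

>>> step_arm:
  plan:
    - {"dx":-0.35,"dy":0,"dz":0,"rx":0,"ry":0,"rz":0,"claw":0.5}
    - {"dx":-0.35,"dy":-0.03,"dz":0,"rx":0,"ry":0,"rz":0,"claw":0.5}
    - {"dx":0,"dy":0,"dz":0,"rx":0,"ry":0,"rz":-0.092,"claw":0.5}
    - {"dx":0,"dy":0,"dz":0,"rx":0,"ry":0,"rz":-0.092,"claw":0.5}
    - {"dx":0,"dy":0,"dz":0,"rx":0,"ry":0,"rz":-0.092,"claw":0.5}
    - {"dx":0,"dy":0,"dz":0,"rx":0,"ry":0,"rz":-0.092,"claw":0.5}
    - {"dx":0,"dy":0,"dz":0,"rx":0,"ry":0,"rz":-0.092,"claw":0.5}
    - {"dx":0,"dy":0,"dz":0,"rx":0,"ry":0,"rz":-0.092,"claw":0.5}
    - {"dx":0,"dy":0,"dz":0,"rx":0,"ry":0,"rz":-0.092,"claw":0.5}
    - {"dx":0,"dy":0,"dz":0,"rx":0,"ry":0,"rz":-0.092,"claw":0.5}

```text
time_s: 16.45
ee_pos: [0.4383, 0.1822, 0.2635]
eef_rot: [3.141, -0.0, 1.333]
force: [0.5, 0.2, 0.1]
grip_width: 0.0472
grip_force: 0.0
```

>>> step_arm:
  plan:
    - {"dx":0,"dy":0,"dz":0,"rx":0,"ry":0,"rz":-0.092,"claw":0.5}
    - {"dx":0,"dy":0,"dz":0,"rx":0,"ry":0,"rz":-0.092,"claw":0.5}
    - {"dx":0,"dy":0,"dz":0,"rx":0,"ry":0,"rz":-0.092,"claw":0.5}
    - {"dx":0,"dy":0,"dz":0,"rx":0,"ry":0,"rz":-0.092,"claw":0.5}
    - {"dx":0,"dy":0,"dz":0,"rx":0,"ry":0,"rz":-0.092,"claw":0.5}
    - {"dx":0,"dy":0,"dz":0.3,"rx":0,"ry":0,"rz":0,"claw":0.5}
    - {"dx":0,"dy":0,"dz":0.3,"rx":0,"ry":0,"rz":0,"claw":0.5}
    - {"dx":0,"dy":0,"dz":0,"rx":0,"ry":0,"rz":0,"claw":0.5}

```text
time_s: 17.25
ee_pos: [0.4368, 0.1817, 0.2004]
eef_rot: [-3.137, -0.001, 2.05]
force: [-0.2, 0.1, 0.2]
grip_width: 0.0469
grip_force: 0.0
```

```bash
python3 go.py .434 .182 .1 2.05; cat > wl.py <<'E'
from fit import *
from scipy.spatial.transform import Rotation as R
o=telemetry.get_obs();c=viewer.camera("wrist");save(c,"w%d.png"%c["shot"])
T=np.array(c["tool_from_camera"]);Rw=R.from_euler("xyz",o["eef_rot"]).as_matrix()
A=Rw@T[:3,:3];b=Rw@T[:3,3]+o["ee_pos"]
c["R"]=A.T;c["t"]=-A.T@b
W=cloud(c)
g=sel(W,.39,.48,.13,.24,.024,.045)
print(len(g),"grip rect",cv2.minAreaRect((g[:,:2]*1000).astype(np.float32)),g[:,2].max())
l=cv2.fitLine(g[:,:2].astype(np.float32),cv2.DIST_HUBER,0,.01,.01).ravel();print("yaw",np.arctan2(-l[0],l[1])%np.pi)
P=sel(W,.3,.56,.05,.31,.007,.018);l=loc(np.array([.434,.182,.48]),P);m=(np.abs(l)<.13).all(1)
for k in(0,1):
    s=m&(np.abs(l[:,1-k])<.05);print("edge",k,np.percentile(l[s,k],[.5,2,98,99.5])*1000)
E
python3 wl.py
```

```text
17.25 [0.4368 0.1817 0.2004] [-3.1366e+00 -8.0000e-04  2.0499e+00] f [-0.2  0.1  0.2] w 0.0469 0.0
shift [ 0.015 -0.018  1.004] turn [-0.003 -0.001 -0.   ]
458 grip rect ((433.47564697265625, 183.9080352783203), (8.321420669555664, 59.1494255065918), 28.778223037719727) 0.03597318419426929
yaw 0.493222
edge 0 [-66.61709371 -64.12282331  65.14684557  67.6189349 ]
edge 1 [-72.93944017 -69.91380195  76.82353703  78.73053041]
```

>>> step_arm:
  plan:
    - {"dx":0.025,"dy":-0.02,"dz":0.3,"rx":0,"ry":0,"rz":-0.01,"claw":0.5}
    - {"dx":0,"dy":0,"dz":0.4,"rx":0,"ry":0,"rz":0,"claw":0.5}
    - {"dx":0,"dy":0,"dz":0.4,"rx":0,"ry":0,"rz":0,"claw":0.5}
    - {"dx":0,"dy":0,"dz":0.35,"rx":0,"ry":0,"rz":0,"claw":0.5}
    - {"dx":0,"dy":0,"dz":0.22,"rx":0,"ry":0,"rz":0,"claw":0.5}
    - {"dx":0,"dy":0,"dz":0,"rx":0,"ry":0,"rz":0,"claw":1}
    - {"dx":0,"dy":0,"dz":0,"rx":0,"ry":0,"rz":0,"claw":1}
    - {"dx":0,"dy":0,"dz":0,"rx":0,"ry":0,"rz":0,"claw":1}
    - {"dx":0,"dy":0,"dz":0,"rx":0,"ry":0,"rz":0,"claw":1}
    - {"dx":0,"dy":0,"dz":0,"rx":0,"ry":0,"rz":0,"claw":1}
  grip_force: 40

```text
time_s: 18.3
ee_pos: [0.4347, 0.1834, 0.0369]
eef_rot: [3.14, 0.0, 2.066]
force: [-0.6, 0.9, 0.3]
grip_width: 0.0106
grip_force: 0.0
```

>>> step_arm:
  plan:
    - {"dx":0,"dy":0,"dz":0,"rx":0,"ry":0,"rz":0,"claw":1}
    - {"dx":0,"dy":0,"dz":0,"rx":0,"ry":0,"rz":0,"claw":1}
  grip_force: 40

```text
time_s: 18.5
ee_pos: [0.4347, 0.1834, 0.0367]
eef_rot: [3.14, 0.0, 2.066]
force: [-0.9, -0.5, 8.0]
grip_width: 0.0067
grip_force: 40.0
```

```bash
python3 go.py; python3 wl.py
```

```text
18.5 [0.4347 0.1834 0.0367] [3.1402e+00 2.0000e-04 2.0659e+00] f [-0.9 -0.5  8. ] w 0.0067 40.00215951600694
2116 grip rect ((434.8519287109375, 186.3164825439453), (29.23881721496582, 55.83884811401367), 48.22137451171875) 0.044962710953309094
yaw 0.4976163
edge 0 [-65.4655834  -63.54406782  64.41111907  66.44042705]
edge 1 [-58.71656949 -38.53640821  77.2978852   78.59451003]
```

>>> step_arm:
  plan:
    - {"dx":0,"dy":0,"dz":-0.1,"rx":0,"ry":0,"rz":0,"claw":1}
    - {"dx":0,"dy":0,"dz":-0.15,"rx":0,"ry":0,"rz":0,"claw":1}
    - {"dx":0,"dy":0,"dz":-0.25,"rx":0,"ry":0,"rz":0,"claw":1}
    - {"dx":0,"dy":0,"dz":-0.35,"rx":0,"ry":0,"rz":0,"claw":1}
    - {"dx":0,"dy":0,"dz":-0.4,"rx":0,"ry":0,"rz":0,"claw":1}
    - {"dx":0,"dy":0,"dz":-0.4,"rx":0,"ry":0,"rz":0,"claw":1}
    - {"dx":0,"dy":0,"dz":-0.4,"rx":0,"ry":0,"rz":0,"claw":1}
    - {"dx":0,"dy":0,"dz":-0.3,"rx":0,"ry":0,"rz":0,"claw":1}
    - {"dx":0,"dy":0,"dz":-0.1,"rx":0,"ry":0,"rz":0,"claw":1}
  grip_force: 40

```text
time_s: 19.45
ee_pos: [0.4345, 0.1834, 0.2842]
eef_rot: [3.137, 0.001, 2.066]
force: [0.5, -0.0, -3.8]
grip_width: 0.007
grip_force: 40.0
```

```bash
python3 go.py .6506 .0657 .275 1.743; sed -i 's/sys.argv\[1:5\]/sys.argv[1:5]/' go.py; python3 - <<'E'
from fit import *
from scipy.spatial.transform import Rotation as R
o=telemetry.get_obs();c=viewer.camera("wrist")
T=np.array(c["tool_from_camera"]);c["R"]=T[:3,:3].T;c["t"]=-T[:3,:3].T@T[:3,3]
W=cloud(c).reshape(-1,3); save(c,"wl2.png")
# tool frame: lid plate top ~ z = .0237..
for a,b in((.012,.02),(.02,.03),(.03,.04)):
    m=(W[:,2]>a)&(W[:,2]<b)&(np.abs(W[:,0])<.12)&(np.abs(W[:,1])<.12);print(a,m.sum(),np.percentile(W[m],[1,99],axis=0).round(4).tolist() if m.any() else"")
m=(W[:,2]>.018)&(W[:,2]<.04)&(np.abs(W[:,0])<.12)&(np.abs(W[:,1])<.12)
A=np.c_[W[m,:2],np.ones(m.sum())];print("plane",np.linalg.lstsq(A,W[m,2],rcond=None)[0])
for k in(0,1):
    s=m&(np.abs(W[:,1-k])<.05);print("edge",k,np.percentile(W[s,k],[.5,2,98,99.5])*1000)
E
```

```text
19.45 [0.4345 0.1834 0.2842] [3.1374e+00 7.0000e-04 2.0660e+00] f [ 0.5 -0.  -3.8] w 0.007 40.000508061930304
shift [-2.062  1.342  0.099] turn [0.003 0.    0.206]
0.012 148 [[0.0073, -0.0099, 0.0122], [0.0321, 0.0089, 0.0198]]
0.02 38336 [[-0.048, -0.0658, 0.0225], [0.077, 0.0641, 0.0289]]
0.03 12547 [[-0.0603, -0.0801, 0.0303], [0.089, 0.0786, 0.0374]]
plane [0.02328513 0.00697223 0.02603907]
edge 0 [-58.77917812 -38.52871763  87.45802613  88.64330978]
edge 1 [-80.0678902  -79.26248106  77.5749892   78.35462855]
```

>>> step_arm:
  plan:
    - {"dx":-0.1,"dy":0.065,"dz":0,"rx":0,"ry":0,"rz":0,"claw":1}
    - {"dx":-0.2,"dy":0.13,"dz":0,"rx":0,"ry":0,"rz":0,"claw":1}
    - {"dx":-0.25,"dy":0.163,"dz":0,"rx":0,"ry":0,"rz":0,"claw":1}
    - {"dx":-0.3,"dy":0.195,"dz":0,"rx":0,"ry":0,"rz":0,"claw":1}
    - {"dx":-0.3,"dy":0.195,"dz":0,"rx":0,"ry":0,"rz":0,"claw":1}
    - {"dx":-0.3,"dy":0.195,"dz":0,"rx":0,"ry":0,"rz":0,"claw":1}
    - {"dx":-0.3,"dy":0.195,"dz":0,"rx":0,"ry":0,"rz":0,"claw":1}
    - {"dx":-0.2,"dy":0.13,"dz":0,"rx":0,"ry":0,"rz":0.05,"claw":1}
    - {"dx":-0.1,"dy":0.07,"dz":0,"rx":0,"ry":0,"rz":0.08,"claw":1}
    - {"dx":0,"dy":0,"dz":0,"rx":0,"ry":0,"rz":0.076,"claw":1}
  grip_force: 40

```text
time_s: 20.5
ee_pos: [0.6499, 0.0636, 0.2768]
eef_rot: [-3.137, -0.0, 1.736]
force: [0.2, -0.1, -3.1]
grip_width: 0.0067
grip_force: 40.0
```

```bash
python3 go.py .6506 .0657 .215 1.743; python3 - <<'E'
from fit import *
from scipy.spatial.transform import Rotation as R
o=telemetry.get_obs();c=viewer.camera("wrist");save(c,"w3.png")
T=np.array(c["tool_from_camera"]);Rw=R.from_euler("xyz",o["eef_rot"]).as_matrix()
A=Rw@T[:3,:3];b=Rw@T[:3,3]+o["ee_pos"];c["R"]=A.T;c["t"]=-A.T@b
W=cloud(c);S=np.array([.648,.0805,.172])
P=sel(W,.5,.8,-.1,.3,.15,.2);q=loc(S,P)
m=(q[:,1]>.11)&(q[:,1]<.16)&(P[:,2]>.178);print("bar",m.sum(),np.percentile(q[m],[2,50,98],axis=0) if m.any() else"")
E
```

```text
20.5 [0.6499 0.0636 0.2768] [-3.1366e+00 -4.0000e-04  1.7357e+00] f [ 0.2 -0.1 -3.1] w 0.0067 39.99853267785511
shift [0.019 0.014 0.618] turn [-0.003 -0.    -0.005]
bar 4334 [[-0.05674388  0.1119954 ]
 [ 0.00118591  0.13111028]
 [ 0.0593362   0.13875922]]
```

>>> step_arm:
  plan:
    - {"dx":0.019,"dy":0.01,"dz":0,"rx":0,"ry":0,"rz":-0.005,"claw":1}
    - {"dx":0,"dy":0,"dz":0.1,"rx":0,"ry":0,"rz":0,"claw":1}
    - {"dx":0,"dy":0,"dz":0.2,"rx":0,"ry":0,"rz":0,"claw":1}
    - {"dx":0,"dy":0,"dz":0.2,"rx":0,"ry":0,"rz":0,"claw":1}
    - {"dx":0,"dy":0,"dz":0.1,"rx":0,"ry":0,"rz":0,"claw":1}
    - {"dx":0,"dy":0,"dz":0,"rx":0,"ry":0,"rz":0,"claw":1}
  grip_force: 40

```text
time_s: 21.15
ee_pos: [0.6489, 0.0677, 0.219]
eef_rot: [-3.139, -0.0, 1.752]
force: [0.4, 0.2, -2.9]
grip_width: 0.0067
grip_force: 40.0
```

```bash
python3 go.py .6506 .0657 .2095 1.743
```

```text
21.15 [0.6489 0.0677 0.219 ] [-3.1386e+00 -4.0000e-04  1.7518e+00] f [ 0.4  0.2 -2.9] w 0.0067 40.00061256199842
shift [-0.023  0.014  0.095] turn [-0.002 -0.     0.006]
```

>>> step_arm:
  plan:
    - {"dx":-0.023,"dy":0.012,"dz":0.03,"rx":0,"ry":0,"rz":0.006,"claw":1}
    - {"dx":0,"dy":0,"dz":0.03,"rx":0,"ry":0,"rz":0,"claw":1}
    - {"dx":0,"dy":0,"dz":0.02,"rx":0,"ry":0,"rz":0,"claw":1}
    - {"dx":0,"dy":0,"dz":0,"rx":0,"ry":0,"rz":0,"claw":1}
  grip_force: 40

```text
time_s: 21.55
ee_pos: [0.6511, 0.0655, 0.2129]
eef_rot: [3.142, 0.0, 1.741]
force: [-0.5, -0.5, -3.6]
grip_width: 0.0067
grip_force: 40.0
```

```bash
python3 go.py .6506 .0657 .2095 1.743
```

```text
21.55 [0.6511 0.0655 0.2129] [3.1415 0.     1.7409] f [-0.5 -0.5 -3.6] w 0.0067 40.000351835478796
shift [ 0.002 -0.005  0.034] turn [ 0.     0.    -0.001]
```

>>> step_arm:
  plan:
    - {"dx":0,"dy":0,"dz":0.02,"rx":0,"ry":0,"rz":0,"claw":1}
    - {"dx":0,"dy":0,"dz":0.015,"rx":0,"ry":0,"rz":0,"claw":1}
    - {"dx":0,"dy":0,"dz":0,"rx":0,"ry":0,"rz":0,"claw":1}
  grip_force: 40

```text
time_s: 21.85
ee_pos: [0.6512, 0.0656, 0.2099]
eef_rot: [3.141, 0.0, 1.741]
force: [-1.3, 0.9, -0.8]
grip_width: 0.0068
grip_force: 40.0
```

>>> step_arm:
  plan:
    - {"dx":0,"dy":0,"dz":0.008,"rx":0,"ry":0,"rz":0,"claw":1}
    - {"dx":0,"dy":0,"dz":0,"rx":0,"ry":0,"rz":0,"claw":1}
    - {"dx":0,"dy":0,"dz":0,"rx":0,"ry":0,"rz":0,"claw":0.7}
    - {"dx":0,"dy":0,"dz":0,"rx":0,"ry":0,"rz":0,"claw":0.7}
    - {"dx":0,"dy":0,"dz":0,"rx":0,"ry":0,"rz":0,"claw":0.7}
    - {"dx":0,"dy":0,"dz":-0.1,"rx":0,"ry":0,"rz":0,"claw":0.7}
    - {"dx":0,"dy":0,"dz":-0.2,"rx":0,"ry":0,"rz":0,"claw":0.7}
    - {"dx":0,"dy":0,"dz":-0.3,"rx":0,"ry":0,"rz":0,"claw":0.7}
    - {"dx":0,"dy":0,"dz":-0.4,"rx":0,"ry":0,"rz":0,"claw":0.7}
    - {"dx":0,"dy":0.4,"dz":-0.2,"rx":0,"ry":0,"rz":0,"claw":0.7}

```text
time_s: 22.85
ee_pos: [0.6846, 0.0712, 0.3332]
eef_rot: [3.135, 0.001, 1.74]
force: [0.1, 0.5, 2.4]
grip_width: 0.0281
grip_force: 0.0
```

```bash
python3 go.py .4 -.05 .32 1.743
```

```text
22.85 [0.6846 0.0712 0.3332] [3.1348e+00 8.0000e-04 1.7405e+00] f [0.1 0.5 2.4] w 0.0281 0.0
shift [-0.714 -3.011  0.112] turn [ 0.004  0.001 -0.002]
```

>>> step_arm:
  plan:
    - {"dx":0,"dy":-0.2,"dz":0,"rx":0,"ry":0,"rz":0,"claw":0.7}
    - {"dx":-0.07,"dy":-0.35,"dz":0,"rx":0,"ry":0,"rz":0,"claw":0.7}
    - {"dx":-0.07,"dy":-0.35,"dz":0,"rx":0,"ry":0,"rz":0,"claw":0.7}
    - {"dx":-0.07,"dy":-0.35,"dz":0,"rx":0,"ry":0,"rz":0,"claw":0.7}
    - {"dx":-0.07,"dy":-0.35,"dz":0,"rx":0,"ry":0,"rz":0,"claw":0.7}
    - {"dx":-0.07,"dy":-0.35,"dz":0,"rx":0,"ry":0,"rz":0,"claw":0.7}
    - {"dx":-0.07,"dy":-0.35,"dz":0,"rx":0,"ry":0,"rz":0,"claw":0.7}
    - {"dx":-0.07,"dy":-0.35,"dz":0,"rx":0,"ry":0,"rz":0,"claw":0.7}
    - {"dx":-0.07,"dy":-0.3,"dz":0,"rx":0,"ry":0,"rz":0,"claw":0.7}
    - {"dx":0,"dy":0,"dz":0,"rx":0,"ry":0,"rz":0,"claw":0.7}

```text
time_s: 23.85
ee_pos: [0.4024, -0.0344, 0.3277]
eef_rot: [3.139, 0.001, 1.739]
force: [0.4, 0.8, -0.1]
grip_width: 0.028
grip_force: 0.0
```

```bash
python3 tr.py; python3 - <<'E'
from fit import *
S=np.array([.648,.0805,.172])
for n in("top","scene"):
    c=viewer.camera(n);W=cloud(c)
    if n=="top":
        x=c["img"][100:330,150:450,::-1];cv2.imwrite("pics/t3.png",cv2.resize(x,None,fx=2.5,fy=2.5,interpolation=cv2.INTER_CUBIC))
    else: cv2.imwrite("pics/s3.png",c["img"][...,::-1])
    P=sel(W,.45,.85,-.15,.3,.176,.195);q=loc(S,P);m=(np.abs(q[:,0])<.1)&(q[:,1]>-.13)&(q[:,1]<.1);q=q[m];P=P[m]
    A=np.c_[q,np.ones(len(q))];print(n,"plane",np.linalg.lstsq(A,P[:,2],rcond=None)[0])
    print(cv2.minAreaRect((q*1000).astype(np.float32)))
    for k in(0,1):
        s=np.abs(q[:,1-k]+.015*(1-k))<.05;print("edge",k,np.percentile(q[s,k],[1,3,97,99])*1000)
    P=sel(W,.45,.85,-.15,.3,.197,.22);q=loc(S,P);print("grip",cv2.minAreaRect((q*1000).astype(np.float32)))
E
```

```text
344 [ 0.66745017 -0.03688746  0.15397578] 0.0014793640305892225 0.9854651162790697 in stand [[  -0.92806578 -118.98429561]] dyaw -1.032711586153856
far edge 0.09940108954083186 -y edge -0.2011016403637003
348 [ 0.66729081 -0.03688554  0.15322992] 0.0014462257431173433 0.9770114942528736 in stand [[  -1.08474516 -118.95513236]] dyaw -1.0754466069401893
far edge 0.09954183542268748 -y edge -0.2009970173685809
top plane [ 0.00417219 -0.00324374  0.18483976]
((0.794342041015625, -1.3712844848632812), (202.0374755859375, 160.54287719726562), 89.65621185302734)
edge 0 [-75.68416915 -69.0496151   71.10097475  78.57485303]
edge 1 [-98.74244913 -91.88731366  62.62946427  70.41989158]
grip ((-7.857311248779297, 45.305416107177734), (13.102774620056152, 179.0444793701172), 7.507716655731201)
scene plane [ 0.03101372 -0.02039795  0.184867  ]
((-2.0750198364257812, -2.0789794921875), (208.36915588378906, 163.59690856933594), 87.48885345458984)
edge 0 [-81.36620003 -79.65153517  59.1660187   62.21320125]
edge 1 [-102.35369457  -86.52053101   67.46458203   74.18687592]
grip ((-2.9660840034484863, -13.67790412902832), (58.56048583984375, 9.620244026184082), 89.45650482177734)
```

View pics/t3.png

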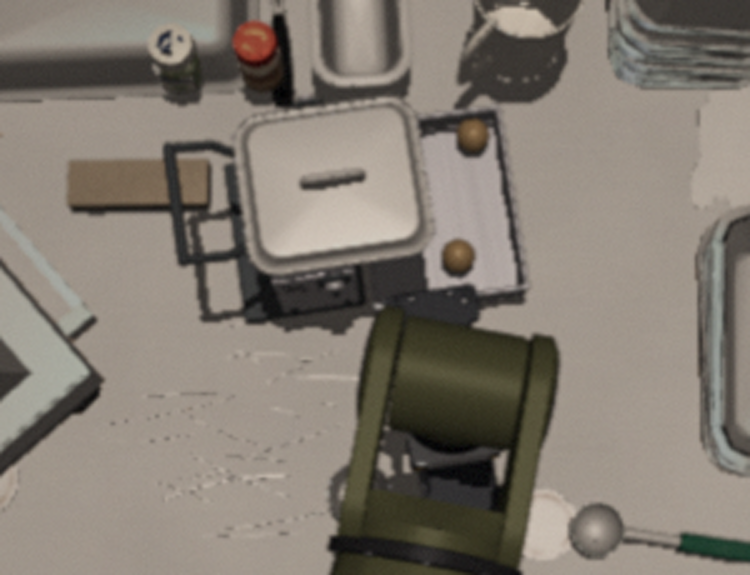

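View pics/s3.png

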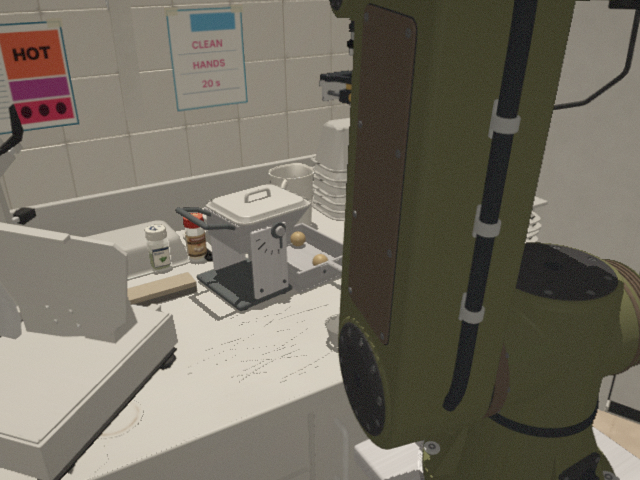

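The lid sits flat and square on the pan: its grip centre reads about (-3, -14) mm in stand axes, against a target of (0, -15). Both potatoes are in the tray, the pan is level, and the arm is clear.

```bash
python3 -c "
from station import hand_in
print(hand_in())"
```

```text
the job is handed in; nothing more can be done
None
```

The job is handed in at about 24 s of robot time: the pan was held at about 61° until both potatoes were in the tray, then brought back level with the lid square on its mouth. The tray sits flat about 4 mm beyond its spot and 1° off square, and I saw no bystander moved.

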